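# Dress the stone-ware shop display

## Robot

A 7-joint arm with a two-finger parallel gripper is mounted at the origin on the work surface. World frame = base frame: x ahead of the robot, y to its left, z up, the work surface at z = 0. Lengths are in m, angles in rad, forces in N, time in s.
With the tool pointing down it reaches from about 0.35 to 0.9 m from the base axis. Payload 8.1 kg.
Tool frame: the origin (TCP) lies on the centre line of the jaws, within the pads' length; the fingertips stand 22 mm ahead of it and the grasp point (between the pads) lies 3 mm ahead of it (robot.tip_reach is the distance from the TCP to the fingertips, in m); z points along the fingers, x is the direction in which the jaws open and shut, and the axes are right-handed (so a half turn about z gives the same grasp; the last joint's range is limited). The gripper opens to 85 mm and grips with 20 to 120 N. Pads are 22 mm wide; open, the fingers measure 114 mm over their backs; the gripper's body (76 mm by 85 mm) begins 54 mm behind the grasp point. The pads swing forward as they close: fully open they stand 13 mm farther back than shut.
Start: joints at [-1.331, 0.434, 0.025, 1.573, -0.012, 1.134, -0.075], TCP at [0.21, 0.589, 0.253] pointing down, gripper open.
Joint ranges: [-2.62, 2.62], [-0.44, 2.09], [-1.27, 1.32], [0.08, 2.57], [-1.32, 4.46], [0.12, 2], [-2.74, 2.74]. Speed limits (rad/s): [2.22, 2.22, 3.01, 3.01, 3.14, 3.14, 3.14].

## Interface

Orientations are given as a rotation vector (axis times angle).
In Python, from bench import robot gives the robot as it stands. The module is installed in compiled form; this text tells all that it offers.
- The arm moves only by the tool step_arm, never from a script. Its argument "rows" is a list of rows, each an object with "translation": the shift along the tool's x, y, z in cm, a list of three; "twist": the turn, a rotation vector about the tool's x, y, z in rad, a list of three; "grip": the opening, from 0 (shut) to 1 (fully open). A call has 1 to 10 rows; each row is the pose to reach, as a shift and turn from the pose measured when the call began, along the tool's axes at that moment; what a row does not reach only later rows make up. A row lasts 1/12 s, in which the tool goes at most 41.7 mm and 7.16 degrees, less where a joint would pass 70% of its speed; a pose out of reach is approached as far as the arm can. A call with a gripper value outside its range is refused whole. The fingers move at their own pace and stop on an object; "squeeze" is the grip in N (left out, the last holds). Time passes only in rows, so rows that repeat a pose let the fingers close. It gives the time, the measured TCP pose, the force and the opening at its end, in the units of the state.
- robot.observe(): the state, without advancing time (a new reading comes with each control period).
- robot.grab_frame(name): name is "scene" or "top"; returns the picture (400x640x3 uint8, red, green, blue); there is no depth.
- robot.get_calibration(name): a dict with "camera_matrix" (3x3 intrinsics, pixels), "T" (4x4, takes a point from camera to world coordinates). Camera axes: x right, y down, z forward; pixel columns grow to the right and rows downward; lengths in m; the calibration is good to about 2 mm. A picture is of the moment at which its call begins. get_calibration takes no time and is no camera call.
- robot.close_job(): hands the job in, once; it reports no verdict.
The state is a dict: "time_s": time; "joints": joint angles; "qd": joint speeds; "joint_torque": joint torques, N m; "tcp_pos": TCP position; "tcp_rot": TCP orientation; "force": force on the tool from outside, world axes, zero at the start; "torque": the same for the moment, N m; "opening": finger opening in m.
Only numpy, scipy, OpenCV 4.12 (cv2) and the standard library are available. Lean on these libraries where they do the work, as an engineer would, in place of code of your own. Each camera call takes 0.05 s, during which the arm holds its last target.

## Task

Set out the bathroom display: centre the soap dish on top of the green stone plinth, its long sides along the plinth's long sides, and then lay the soap bar flat inside the dish. Stand the plain tumbler on the black board, midway between the tissue box and the little lamp, and stand the footed cup on the table squarely in front of the middle of the mirror, its centre 12 cm from the glass. Any order will do, except that the dish must be on the plinth before the soap goes in; leave everything upright, let go, and never knock the tumbler or the footed cup over.

Things in the scene. Friction and masses are not known exactly. Their poses are not given: they have to be found in the camera images.
- plinth: Fixed dark green stone block, 140 mm long (its own y axis), 100 mm wide (its own x axis), 50 mm high, flat top. Origin at the centre of its underside, on the table; z up. May stand at an angle.
- board: Fixed black board 300 (own x) x 90 x 10 mm thick, turned by up to 0.2 rad. On it: at its -x end (robot's side) a white tissue box 80 x 80, top 95 mm above the table (tissue to 111); at its +x end a small lamp, cone shade 76 mm across, top at 130 mm. Their centres are at x = -0.11 and +0.11 m; clear gap 142 mm. Origin at table level, midway between box and lamp; board top at z = 0.010.
- mirror: Fixed round upright mirror, 132 mm across, 10 mm thick, top 188 mm above the table, on a brass stem and a black foot 110 x 50 x 18 mm (17 mm of it in front of the glass). Origin at table level, right below the middle of the glass's front face. The glass faces its own -x, roughly towards the robot (turned by up to 0.4 rad); y lies along the glass.
- dish_mid (a point): Loose white marble soap dish, an open oblong tray 108 mm long (its own x axis), 60 mm wide (y), 24 mm high, about 0.2 kg. Walls 5 mm thick, the inner floor (98 x 50 mm) is 10 mm above its underside. This point is its centre, half-way up (12 mm above the underside); z up. Starts on the table.
- soap_mid (a point): Loose cream soap bar, 70 mm long (its own x axis), 34 mm wide (y), 36 mm high, about 0.09 kg. This point is its centre (18 mm above the underside); z up. Lying in the dish it rises 22 mm above the dish's rim. Starts on the table.
- tumbler_mid (a point): Loose plain tumbler of cream onyx, straight round open cup 56 mm across, 90 mm high, about 0.26 kg, standing mouth up. This point is its centre, half-way up (45 mm above the underside); z up. Starts on the table.
- goblet_mid (a point): Loose footed cup of cream onyx, 110 mm high, about 0.28 kg, mouth up: round foot 66 mm across, thin stem, and from 50 to 110 mm above the underside a straight round open cup 60 mm across, by which to grip it. This point is on its axis half-way up (55 mm above the underside), near the top of the stem; z up. Starts on the table.
There are look-alikes about, which are no part of the job. What is shaped like the plinth but purple is not meant. Leave any blue look-alike of the part that bears tumbler_mid alone.

How it is judged:
By the outcome, as a careful person would: the job done as asked, in the order asked, and still so for the second after the job is handed in, with the robot touching nothing.
It also fails if it takes over 118 s, if anything falls off the work surface, if the arm or the gripper's body presses on something with over 40 N, if the wrist force passes 120 N, or if a joint passes its speed limit or range.

## Working session

There is one attempt and no reset: what is moved stays moved. The work goes in short steps, Python scripts to look and compute and a tool call to move; the robot and the scene stay as the last step left them, time stands still between calls to the robot, and variables do not carry over. Pictures are saved under pics/ and viewed, and the job is handed in when it is done.

Besides the shell and the picture viewer there is one more tool, called after ">>>" by a JSON object that holds its "method" and its "body", one argument or row to a line. step_arm: Moves the arm, as the interface text tells. Its arguments: {"type":"object","properties":{"rows":{"type":"array","items":{"type":"object","properties":{"translation":{"type":"array","items":{"type":"number"}},"twist":{"type":"array","items":{"type":"number"}},"grip":{"type":"number"}}}},"squeeze":{"type":"number"}},"required":["rows"]}

```bash
mkdir -p pics; ls
python3 - <<'E'
from bench import robot
import cv2,numpy as np
print(robot.observe()); print(robot.tip_reach)
for n in("scene","top"):
    im=robot.grab_frame(n); cv2.imwrite(f"pics/{n}0.png",im[...,::-1]); np.save(f"{n}0.npy",im)
    c=robot.get_calibration(n);print(n,np.round(c["camera_matrix"],2).tolist(),np.round(c["T"],4).tolist())
E
```

```text
pics
{'time_s': 0.0, 'joints': array([-1.33061034,  0.43523048,  0.02498385,  1.57408106, -0.01162627,
        1.13398703, -0.07508319]), 'qd': array([ 4.63296772e-04,  3.24893436e-04,  1.77383439e-04, -2.19198076e-03,
        5.12718393e-04,  1.20427473e-03, -3.54009710e-05]), 'joint_torque': array([-6.96466632e-04, -6.70472217e+01,  1.02445062e+00, -3.16210127e+01,
        1.54310977e-02,  1.24879566e-02,  6.52007643e-06]), 'tcp_pos': array([0.20996362, 0.5881891 , 0.2525276 ]), 'tcp_rot': array([ 2.56702302e+00,  1.80934569e+00, -1.88563066e-03]), 'force': array([-0.17313809,  0.13704987,  0.65269836]), 'torque': array([ 0.01850816,  0.01484662, -0.02226263]), 'opening': 0.08527819683212697}
0.022
scene [[361.74, 0.0, 321.84], [0.0, 361.74, 196.89], [0.0, 0.0, 1.0]] [[-0.7403, 0.5338, -0.4087, 0.8874], [0.6723, 0.5844, -0.4544, 0.4492], [-0.0037, -0.6112, -0.7915, 0.808], [0.0, 0.0, 0.0, 1.0]]
top [[437.51, 0.0, 322.31], [0.0, 437.51, 200.8], [0.0, 0.0, 1.0]] [[-0.0454, -0.9779, 0.2043, 0.3051], [-0.999, 0.0454, -0.0049, -0.0006], [-0.0045, -0.2043, -0.9789, 1.0392], [0.0, 0.0, 0.0, 1.0]]
```

View pics/scene0.png

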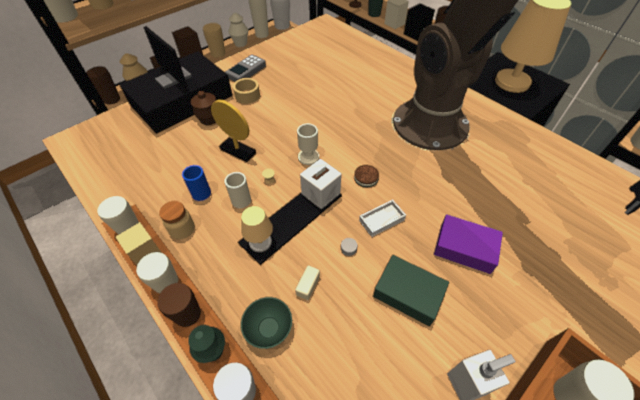

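View pics/top0.png

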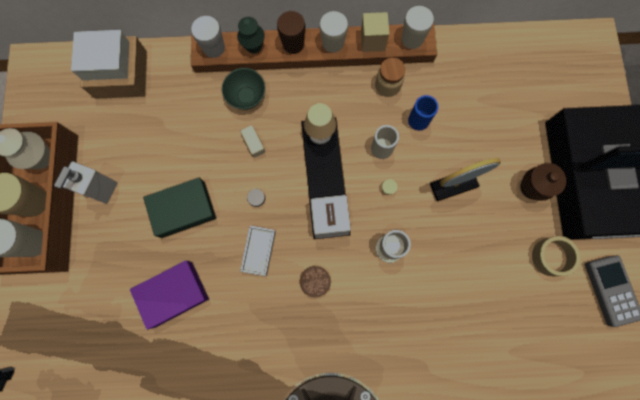

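```bash
cat > h.py <<'E'
from bench import robot
import cv2,numpy as np
from scipy.spatial.transform import Rotation as R
def cal(n):
    c=robot.get_calibration(n);return np.array(c["camera_matrix"]),np.array(c["T"])
def ray(n,uv,z):
    K,T=cal(n);uv=np.atleast_2d(np.asarray(uv,float))
    d=np.c_[uv,np.ones(len(uv))]@np.linalg.inv(K).T@T[:3,:3].T
    o=T[:3,3];return o+d*((z-o[2])/d[:,2])[:,None]
def proj(n,P):
    K,T=cal(n);P=np.atleast_2d(P);c=(P-T[:3,3])@T[:3,:3];p=c@K.T;return p[:,:2]/p[:,2:]
def crop(im,x0,y0,x1,y1,f,name):
    c=cv2.resize(im[y0:y1,x0:x1],None,fx=f,fy=f,interpolation=cv2.INTER_CUBIC)
    cv2.imwrite(f"pics/{name}.png",c[...,::-1])
def tool():
    s=robot.observe();return s["time_s"],s["tcp_pos"],R.from_rotvec(s["tcp_rot"]),s
E
python3 - <<'E'
from h import *
t=np.load("top0.npy");s=np.load("scene0.npy")
crop(t,295,90,515,290,3.6,"t_a");crop(t,125,110,295,335,2.6,"t_b")
crop(s,180,90,380,270,3.3*1.2,"s_a");crop(s,280,150,520,340,3.2,"s_b")
E
```

```text
(no output)
```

View pics/t_a.png

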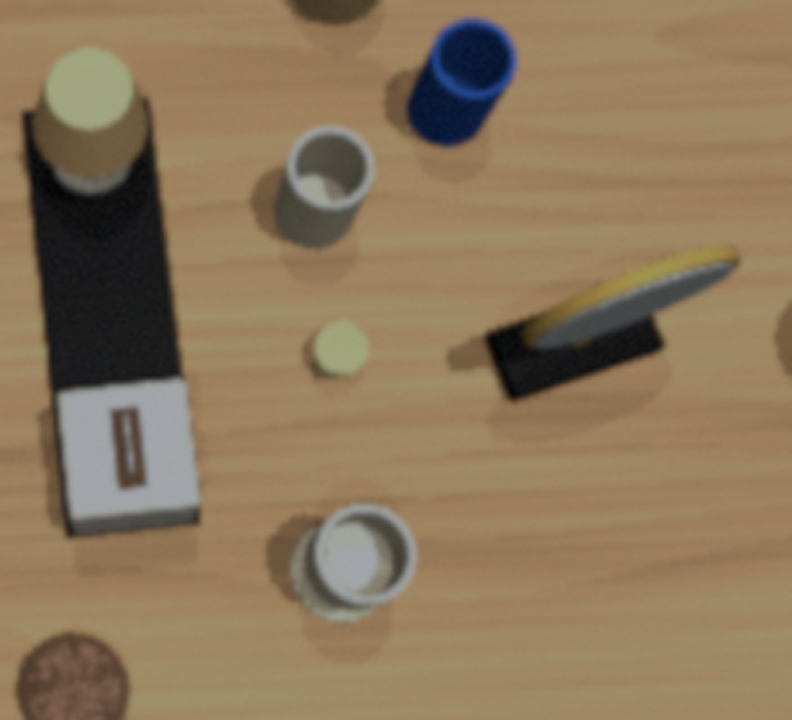

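View pics/t_b.png

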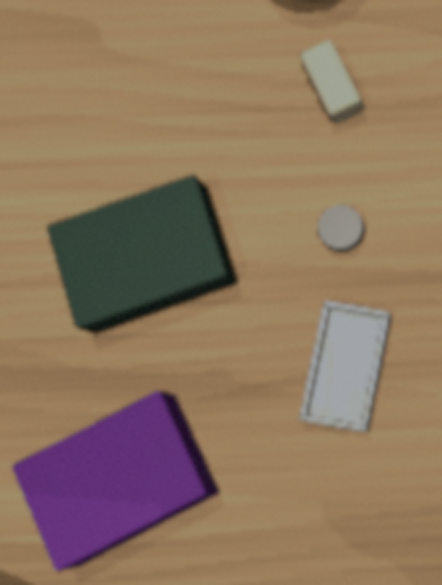

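View pics/s_a.png

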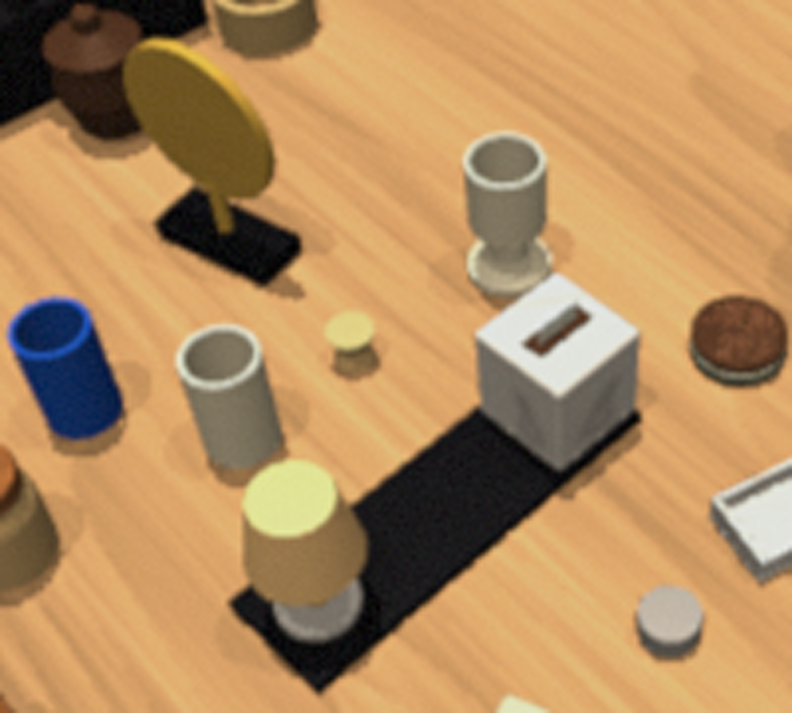

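View pics/s_b.png

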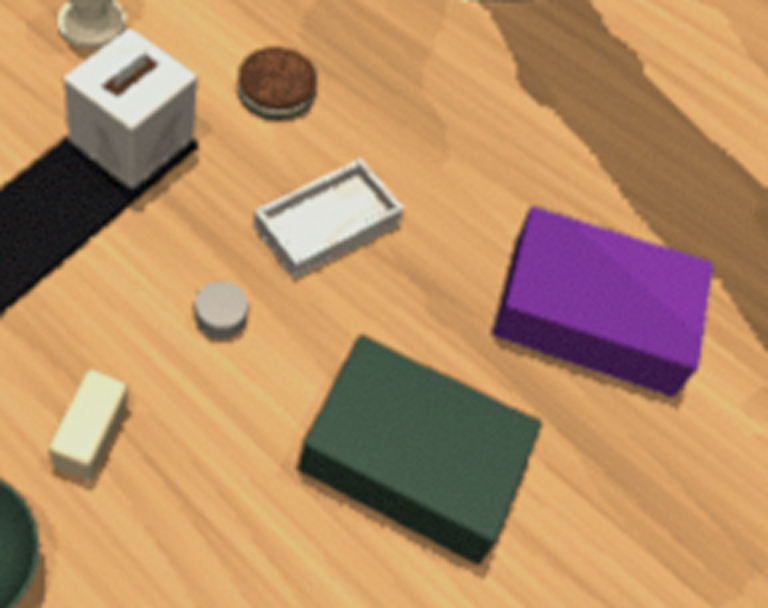

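Run:
```python
from h import *
t=np.load("top0.npy");s=np.load("scene0.npy")
# sample colours
for nm,(u,v) in dict(pl_top=(180,207),pl_side=(211,212),soap_top=(251,139),soap_side=(258,153),dish=(258,252),dish_wall=(246,262),wood=(220,170),board=(325,170),foot=(450,190),foot2=(470,187),box=(330,208),boxside=(330,232),gob=(395,245),gfoot=(383,256),tumwall=(383,152)).items(): print("top",nm,t[v,u],t[v+1,u+1])
for nm,(u,v) in dict(pl_top=(410,288),pl_side=(410,308),soap_top=(308,278),soap_side=(304,293),dish=(382,218),wood=(340,320)).items(): print("sc",nm,s[v,u])
```

```text
top pl_top [53 70 58] [54 70 58]
top pl_side [27 38 31] [21 29 23]
top soap_top [161 165 148] [160 165 149]
top soap_side [84 78 63] [88 79 62]
top dish [160 165 168] [160 164 168]
top dish_wall [156 160 163] [160 164 168]
top wood [158 132  96] [158 130  94]
top board [24 25 26] [25 25 27]
top foot [20 20 22] [20 21 22]
top foot2 [20 20 20] [26 22 19]
top box [126 125 126] [103  93  90]
top boxside [125 126 123] [91 89 85]
top gob [161 165 169] [160 164 168]
top gfoot [106 101  86] [108 103  88]
top tumwall [80 76 64] [82 78 67]
sc pl_top [71 90 72]
sc pl_side [27 35 30]
sc soap_top [224 226 191]
sc soap_side [209 194 149]
sc dish [225 227 220]
sc wood [227 175 113]
```

```bash
cat >> h.py <<'E'
def contour(im,box,fn,f=4,close=0):
    x0,y0,x1,y1=box
    c=cv2.resize(im[y0:y1,x0:x1],None,fx=f,fy=f,interpolation=cv2.INTER_CUBIC).astype(int)
    m=fn(c[...,0],c[...,1],c[...,2]).astype(np.uint8)*255
    if close: m=cv2.morphologyEx(m,cv2.MORPH_CLOSE,np.ones((close,close)))
    cs,_=cv2.findContours(m,cv2.RETR_EXTERNAL,cv2.CHAIN_APPROX_NONE)
    k=max(cs,key=cv2.contourArea)[:,0].astype(float)
    return (k+.5)/f-.5+[x0,y0]
def rect(n,uv,z):
    P=ray(n,uv,z)[:,:2]; (c,(w,h),a)=cv2.minAreaRect((P*1000).astype(np.float32))
    if w<h: w,h,a=h,w,a+90
    return np.round([c[0],c[1],w,h],1),"long-axis deg",round((a+90)%180-90,1)
E
python3 - <<'E'
from h import *
t=np.load("top0.npy");s=np.load("scene0.npy")
print("plinth t",rect("top",contour(t,(135,170,225,245),lambda r,g,b:(g>48)&(r<100)&(g>r)),.05))
print("plinth s",rect("scene",contour(s,(365,250,455,330),lambda r,g,b:(g>60)&(r<130)&(g>r+5)),.05))
print("soap t",rect("top",contour(t,(235,115,270,165),lambda r,g,b:(b>124)&(g>138)),.036))
print("soap s",rect("scene",contour(s,(285,255,330,305),lambda r,g,b:(b>170)),.036))
print("dish t",rect("top",contour(t,(235,220,280,280),lambda r,g,b:(b>r-12),close=9),.024))
print("dish s",rect("scene",contour(s,(355,195,410,240),lambda r,g,b:(b>r-30),close=9),.024))
print("box t",rect("top",contour(t,(305,185,355,245),lambda r,g,b:(b>r-12)&(g>112),close=15),.095))
print("board",rect("top",contour(t,(296,125,356,242),lambda r,g,b:(r<60),close=3),.010))
print("foot",rect("top",contour(t,(425,160,485,205),lambda r,g,b:(r<50),close=3),.018))
for n,im,b,f in [("top",t,(365,120,405,165),"tum"),]: pass
E
```

```text
plinth t (array([514.3, 329.2, 137.6,  98.4]), 'long-axis deg', -72.6)
plinth s (array([514.7, 332.7, 136.8,  97.4]), 'long-axis deg', -72.3)
soap t (array([675.1, 158.3,  65.6,  29.5]), 'long-axis deg', 24.2)
soap s (array([674.1, 159.7,  64.3,  28.1]), 'long-axis deg', 24.6)
dish t (array([407.2, 149.6, 107. ,  60.7]), 'long-axis deg', -12.5)
dish s (array([411. , 155.5, 116.1,  68.7]), 'long-axis deg', -12.7)
box t (array([471.2, -20.8,  80.6,  78.5]), 'long-axis deg', 3.6)
board (array([624.1, -11.3, 190.1,  86.8]), 'long-axis deg', 3.9)
foot (array([ 543.5, -322.7,  109.3,   46.2]), 'long-axis deg', -73.7)
```

Run:
```python
from h import *
t=np.load("top0.npy");s=np.load("scene0.npy")
g=lambda im:np.clip(im.astype(float)*2.2,0,255).astype(np.uint8)
a=cv2.resize(g(t)[155:210,420:510],None,fx=8,fy=8,interpolation=cv2.INTER_CUBIC);cv2.imwrite("pics/z1.png",a[...,::-1])
a=cv2.resize(g(s)[95:175,205:265],None,fx=7,fy=7,interpolation=cv2.INTER_CUBIC);cv2.imwrite("pics/z2.png",a[...,::-1])
a=cv2.resize(t[118:165,365:405],None,fx=10,fy=10,interpolation=cv2.INTER_CUBIC)
b=cv2.resize(t[225:272,372:412],None,fx=10,fy=10,interpolation=cv2.INTER_CUBIC);cv2.imwrite("pics/z3.png",np.hstack([a,b])[...,::-1])
a=cv2.resize(s[168:215,220:260],None,fx=10,fy=10,interpolation=cv2.INTER_CUBIC)
b=cv2.resize(s[120:167,290:330],None,fx=10,fy=10,interpolation=cv2.INTER_CUBIC);cv2.imwrite("pics/z4.png",np.hstack([a,b])[...,::-1])
c=np.array([[25,113],[150,100],[198,522],[70,533]])
uv=(c+.5)/3.6-.5+[295,90]
P=ray("top",uv,.01);print(P.round(4))
```

```text
[[ 0.7256  0.0368  0.01  ]
 [ 0.7311 -0.0504  0.01  ]
 [ 0.4352 -0.0666  0.01  ]
 [ 0.4318  0.0177  0.01  ]]
```

View pics/z1.png

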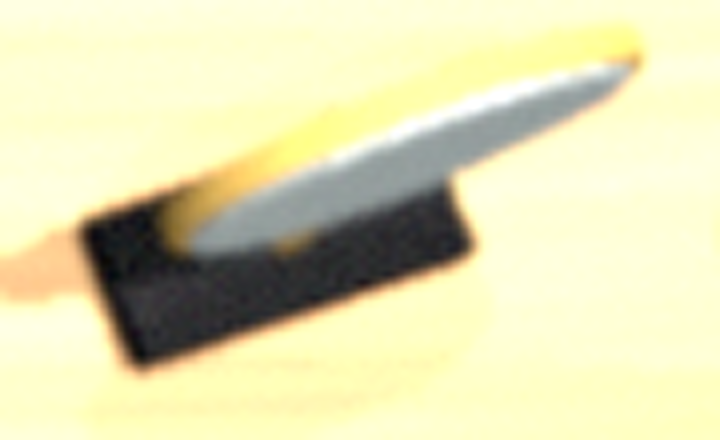

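View pics/z2.png

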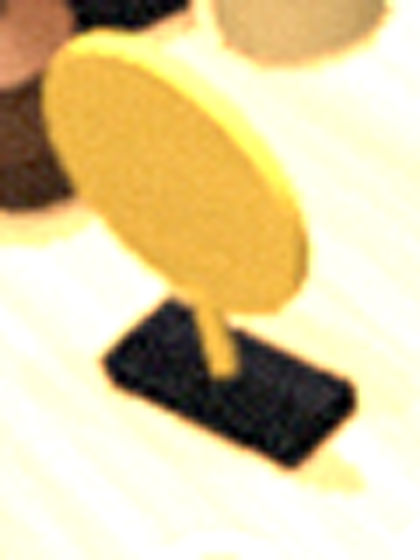

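View pics/z3.png

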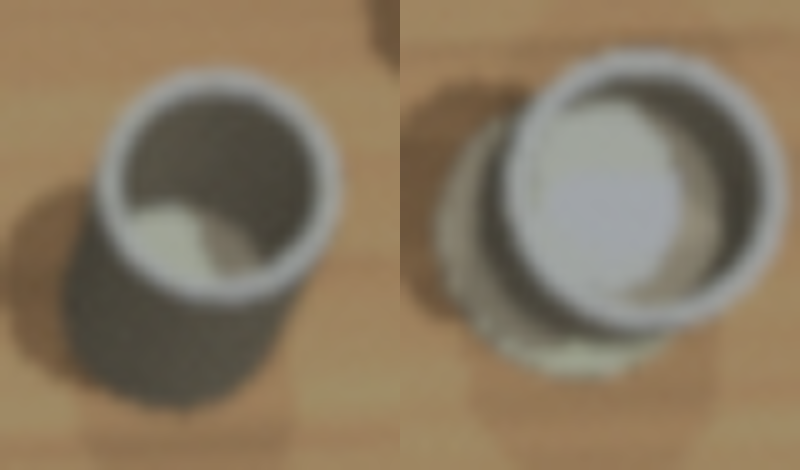

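View pics/z4.png

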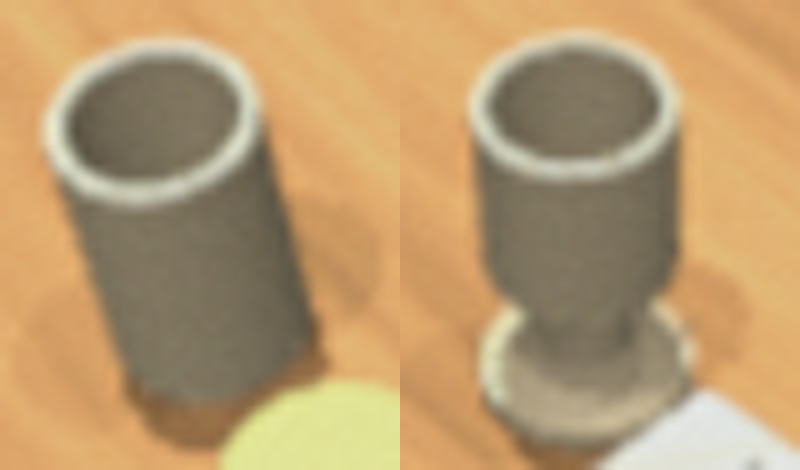

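Run:
```python
from h import *
print("tum",ray("top",[386.4,135.9],.09),ray("scene",[234.75,179.65],.09))
print("gob",ray("top",[395.95,243.45],.11),ray("scene",[307.05,130.25],.11))
q=lambda c,f,o:(np.array(c)+.5)/f-.5+o
a=q([[135,372],[474,250]],8,[420,155]);print("front bottom",ray("top",a,0).round(4))
b=q([[82,225],[452,182]],8,[420,155]);print("top L back, R",ray("top",b,.018).round(4))
c=q([[112,387],[293,468],[355,408]],7,[205,95]);print("scene back bottom",ray("scene",c,0).round(4))
c=q([[105,360],[178,298],[355,385],[292,448]],7,[205,95]);print("scene top",ray("scene",c,.018).round(4))
# glass ends in top z1: front face ends
c=q([[190,250],[638,65]],8,[420,155]);P=ray("top",c,.122);print("glass ends z=.122",P.round(4))
c=q([[48,85],[308,245]],7,[205,95]);P=ray("scene",c,.122);print("mirror extremes",P.round(4))
```

```text
tum [[ 0.64768974 -0.15853465  0.09      ]] [[ 0.64612394 -0.15816763  0.09      ]]
gob [[ 0.39921863 -0.15732647  0.11      ]] [[ 0.3971426  -0.15710122  0.11      ]]
front bottom [[ 0.5084 -0.282   0.    ]
 [ 0.5415 -0.3889  0.    ]]
top L back, R [[ 0.5506 -0.2657  0.018 ]
 [ 0.5587 -0.3781  0.018 ]]
scene back bottom [[ 0.5796 -0.3675  0.    ]
 [ 0.5483 -0.2715 -0.    ]
 [ 0.5068 -0.2831  0.    ]]
scene top [[ 0.5796 -0.3658  0.018 ]
 [ 0.5335 -0.3775  0.018 ]
 [ 0.507  -0.2782  0.018 ]
 [ 0.5494 -0.2655  0.018 ]]
glass ends z=.122 [[ 0.5173 -0.2671  0.122 ]
 [ 0.5632 -0.394   0.122 ]]
mirror extremes [[ 0.5479 -0.4167  0.122 ]
 [ 0.5246 -0.2594  0.122 ]]
```

Run:
```python
from h import *
t=np.load("top0.npy");s=np.load("scene0.npy")
c=contour(t,(438,155,508,200),lambda r,g,b:(abs(r-b)<22)&(r>50)&(g>r-6))
e=cv2.fitEllipse(c.astype(np.float32));print(e,"glass c",ray("top",e[0],.122))
c=contour(s,(205,95,252,143),lambda r,g,b:(r-b>50)&(r<190)&(g<r*0.85)&(r>70))
e=cv2.fitEllipse(c.astype(np.float32));print(e,"back c",ray("scene",e[0],.122))
# foot front edge: lowest dark pixel per column, top
sub=cv2.resize(t[155:210,420:510],None,fx=8,fy=8,interpolation=cv2.INTER_CUBIC)
m=(sub.max(2)<80)
pts=[]
for x in range(170,450):
    y=np.where(m[:,x])[0]
    if len(y): pts.append(((x+.5)/8-.5+420,(y.max()+.5)/8-.5+155))
P=ray("top",pts,0)[:,:2];d=np.polyfit(P[:,1],P[:,0],1);print("front edge angle",np.degrees(np.arctan(d[0])),"x at y=-.335",np.polyval(d,-.335))
sub=cv2.resize(s[95:175,205:265],None,fx=8,fy=8,interpolation=cv2.INTER_CUBIC)
m=(sub.max(2)<110);pts=[]
for x in range(150,320):
    y=np.where(m[:,x])[0]
    if len(y): pts.append(((x+.5)/8-.5+205,(y.max()+.5)/8-.5+95))
P=ray("scene",pts,0)[:,:2];d=np.polyfit(P[:,1],P[:,0],1);print("back edge angle",np.degrees(np.arctan(d[0])),"x at y=-.32",np.polyval(d,-.32))
```

```text
((469.6100769042969, 174.83364868164062), (8.055740356445312, 58.07735824584961), 67.49800872802734) glass c [[ 0.53902439 -0.32634405  0.122     ]]
((231.91127014160156, 118.22361755371094), (44.45329284667969, 49.31521987915039), 60.33828353881836) back c [[ 0.53199659 -0.33171262  0.122     ]]
front edge angle -16.514058881535764 x at y=-.335 0.5240813693122166
back edge angle -16.16669849076673 x at y=-.32 0.5650850377941266
```

```bash
cat > go.py <<'E'
import sys
from h import *
def go(x,y,z,jaw):
    t,p,Rt,s=tool()
    a=np.radians(jaw);X=np.array([np.cos(a),np.sin(a),0]);Z=np.array([0,0,-1.]);Y=np.cross(Z,X)
    G=R.from_matrix(np.c_[X,Y,Z])
    d=Rt.inv().apply(np.array([x,y,z])-p)*100; w=(Rt.inv()*G).as_rotvec()
    ex=Rt.apply([1,0,0])
    print("t %.2f tcp"%t,p.round(4),"jaw %.1f"%np.degrees(np.arctan2(ex[1],ex[0])),"zdir",Rt.apply([0,0,1]).round(3),"open %.4f"%s["opening"],"F",s["force"].round(1),"q7 %.2f"%s["joints"][6])
    print("  trans cm",d.round(2).tolist(),"twist",w.round(3).tolist())
if __name__=="__main__": go(*map(float,sys.argv[1:]))
E
python3 go.py .4075 .150 .13 77.5
```

```text
t 0.10 tcp [0.21   0.5882 0.2526] jaw 70.3 zdir [-0.    -0.001 -1.   ] open 0.0852 F [-0.   0.1  0.1] q7 -0.08
  trans cm [-34.61, 33.33, 12.32] twist [0.0, 0.001, -0.125]
```

>>> {"method": "step_arm", "body": {
  "rows": [
    {"translation": [-34.6,33.3,12.3],"twist": [0,0,-0.125],"grip": 1},
    {"translation": [-34.6,33.3,12.3],"twist": [0,0,-0.125],"grip": 1},
    {"translation": [-34.6,33.3,12.3],"twist": [0,0,-0.125],"grip": 1},
    {"translation": [-34.6,33.3,12.3],"twist": [0,0,-0.125],"grip": 1},
    {"translation": [-34.6,33.3,12.3],"twist": [0,0,-0.125],"grip": 1},
    {"translation": [-34.6,33.3,12.3],"twist": [0,0,-0.125],"grip": 1},
    {"translation": [-34.6,33.3,12.3],"twist": [0,0,-0.125],"grip": 1},
    {"translation": [-34.6,33.3,12.3],"twist": [0,0,-0.125],"grip": 1},
    {"translation": [-34.6,33.3,12.3],"twist": [0,0,-0.125],"grip": 1},
    {"translation": [-34.6,33.3,12.3],"twist": [0,0,-0.125],"grip": 1}
  ]
}}

```text
time_s: 0.93
tcp_pos: [0.3759, 0.2186, 0.1495]
tcp_rot: [2.449, 1.967, -0.002]
force: [1.6, 0.3, 0.6]
opening: 0.0853
```

```bash
python3 go.py .4075 .150 .13 77.5
```

```text
t 0.93 tcp [0.3759 0.2186 0.1495] jaw 77.5 zdir [-0.    -0.001 -1.   ] open 0.0853 F [1.6 0.3 0.6] q7 0.75
  trans cm [-6.01, 4.57, 1.96] twist [0.0, 0.001, 0.001]
```

>>> {"method": "step_arm", "body": {
  "rows": [
    {"translation": [-6.0,4.6,2.0],"twist": [0,0,0],"grip": 1},
    {"translation": [-6.0,4.6,2.0],"twist": [0,0,0],"grip": 1},
    {"translation": [-6.0,4.6,2.0],"twist": [0,0,0],"grip": 1},
    {"translation": [-6.0,4.6,2.0],"twist": [0,0,0],"grip": 1},
    {"translation": [-6.0,4.6,2.0],"twist": [0,0,0],"grip": 1}
  ]
}}

```text
time_s: 1.35
tcp_pos: [0.4077, 0.1503, 0.1295]
tcp_rot: [2.45, 1.966, -0.002]
force: [0.2, 0.3, 0.5]
opening: 0.0848
```

```bash
python3 - <<'E'
from h import *
t=robot.grab_frame("top");crop(t,210,190,330,300,5,"d1")
s=robot.grab_frame("scene");crop(s,300,130,460,260,4.5,"d1s")
E
python3 go.py .4075 .150 .026 77.5
```

```text
t 1.45 tcp [0.4075 0.1514 0.1297] jaw 77.7 zdir [-0.    -0.001 -1.   ] open 0.0856 F [-0.7 -0.8  0.1] q7 0.94
  trans cm [-0.13, 0.03, 10.37] twist [0.0, 0.001, 0.003]
```

View pics/d1.png

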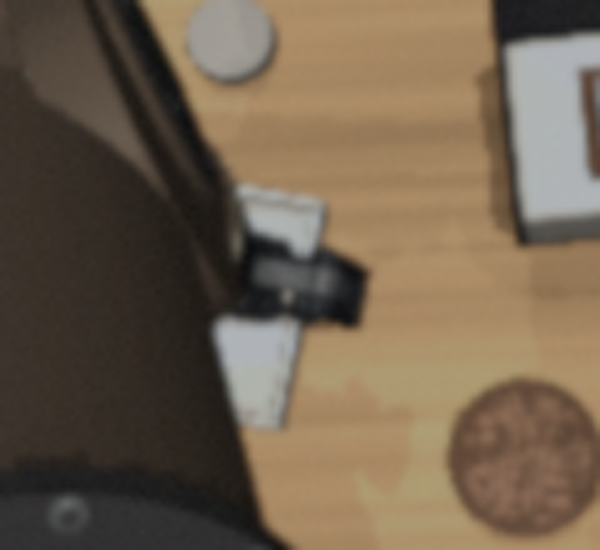

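View pics/d1s.png

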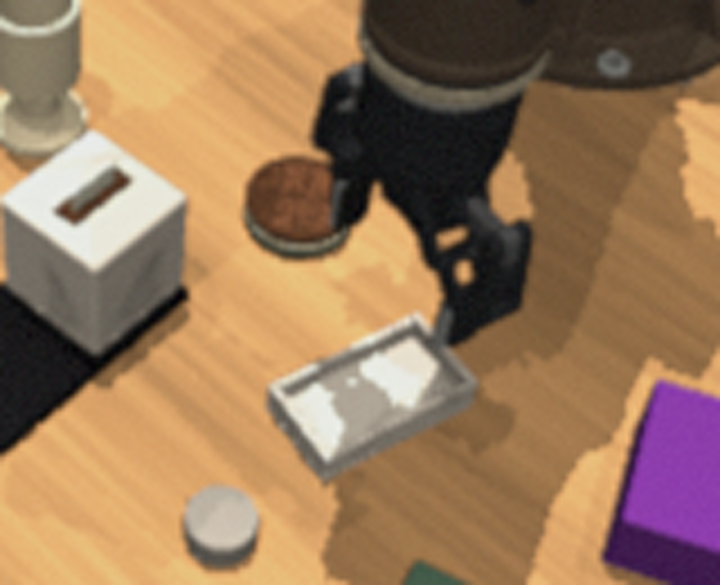

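>>> {"method": "step_arm", "body": {
  "rows": [
    {"translation": [0,0,3.5],"twist": [0,0,0],"grip": 1},
    {"translation": [0,0,7],"twist": [0,0,0],"grip": 1},
    {"translation": [-0.1,0,9],"twist": [0,0,0],"grip": 1},
    {"translation": [-0.1,0,10.3],"twist": [0,0,0],"grip": 1},
    {"translation": [-0.1,0,10.3],"twist": [0,0,0],"grip": 1},
    {"translation": [-0.1,0,10.3],"twist": [0,0,0],"grip": 0.5},
    {"translation": [-0.1,0,10.3],"twist": [0,0,0],"grip": 0.5},
    {"translation": [-0.1,0,10.3],"twist": [0,0,0],"grip": 0.5},
    {"translation": [-0.1,0,10.3],"twist": [0,0,0],"grip": 0.5},
    {"translation": [-0.1,0,10.3],"twist": [0,0,0],"grip": 0.5}
  ],
  "squeeze": 30
}}

```text
time_s: 2.28
tcp_pos: [0.4078, 0.1511, 0.0278]
tcp_rot: [2.446, 1.97, 0.002]
force: [-1.7, 1.0, 9.1]
opening: 0.0591
```

```bash
python3 go.py .4075 .150 .13 77.5
```

```text
t 2.28 tcp [0.4078 0.1511 0.0278] jaw 77.7 zdir [ 0.002  0.001 -1.   ] open 0.0591 F [-1.7  1.   9.1] q7 0.99
  trans cm [-0.11, 0.01, -10.22] twist [0.001, -0.001, 0.003]
```

>>> {"method": "step_arm", "body": {
  "rows": [
    {"translation": [0,0,0],"twist": [0,0,0],"grip": 0.4},
    {"translation": [0,0,0],"twist": [0,0,0],"grip": 0.4},
    {"translation": [0,0,-1],"twist": [0,0,0],"grip": 0.4},
    {"translation": [0,0,-3],"twist": [0,0,0],"grip": 0.4},
    {"translation": [0,0,-6],"twist": [0,0,0],"grip": 0.4},
    {"translation": [0,0,-10],"twist": [0,0,0],"grip": 0.4},
    {"translation": [0,0,-12],"twist": [0,0,0],"grip": 0.4},
    {"translation": [0,0,-12],"twist": [0,0,0],"grip": 0.4},
    {"translation": [0,0,-12],"twist": [0,0,0],"grip": 0.4}
  ],
  "squeeze": 45
}}

```text
time_s: 3.03
tcp_pos: [0.4082, 0.1514, 0.1487]
tcp_rot: [2.446, 1.97, 0.007]
force: [-0.3, -0.2, -1.8]
opening: 0.0585
```

```bash
python3 go.py .5145 .331 .13 17.5;python3 - <<'E'
from h import *
t=robot.grab_frame("top");crop(t,210,190,330,300,5,"d2")
s=robot.grab_frame("scene");crop(s,300,130,460,260,4.5,"d2s")
E
```

```text
t 3.03 tcp [0.4082 0.1514 0.1487] jaw 77.7 zdir [ 0.004  0.002 -1.   ] open 0.0585 F [-0.3 -0.2 -1.8] q7 0.94
  trans cm [19.81, 6.55, 1.95] twist [0.002, -0.005, 1.051]
```

View pics/d2s.png

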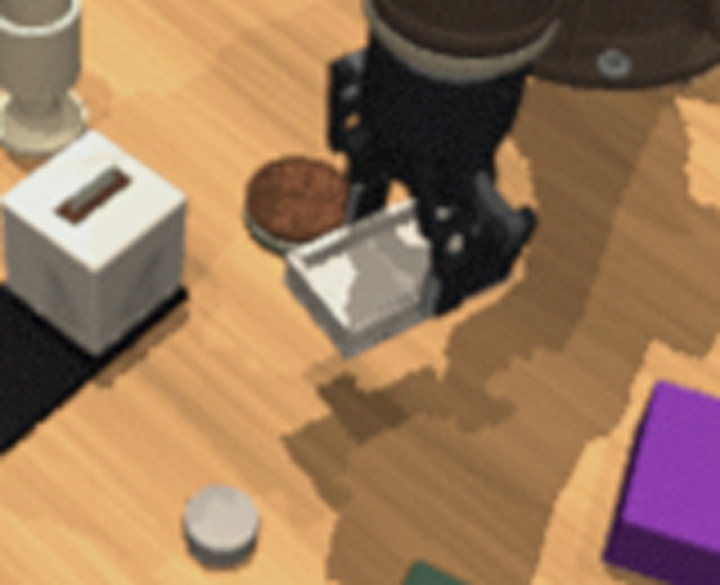

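>>> {"method": "step_arm", "body": {
  "rows": [
    {"translation": [19.8,6.5,1.9],"twist": [0,0,1.05],"grip": 0.4},
    {"translation": [19.8,6.5,1.9],"twist": [0,0,1.05],"grip": 0.4},
    {"translation": [19.8,6.5,1.9],"twist": [0,0,1.05],"grip": 0.4},
    {"translation": [19.8,6.5,1.9],"twist": [0,0,1.05],"grip": 0.4},
    {"translation": [19.8,6.5,1.9],"twist": [0,0,1.05],"grip": 0.4},
    {"translation": [19.8,6.5,1.9],"twist": [0,0,1.05],"grip": 0.4},
    {"translation": [19.8,6.5,1.9],"twist": [0,0,1.05],"grip": 0.4},
    {"translation": [19.8,6.5,1.9],"twist": [0,0,1.05],"grip": 0.4},
    {"translation": [19.8,6.5,1.9],"twist": [0,0,1.05],"grip": 0.4},
    {"translation": [19.8,6.5,1.9],"twist": [0,0,1.05],"grip": 0.4}
  ]
}}

```text
time_s: 3.97
tcp_pos: [0.5115, 0.3297, 0.1254]
tcp_rot: [3.103, 0.475, -0.005]
force: [-0.1, -0.9, -1.8]
opening: 0.0588
```

>>> {"method": "step_arm", "body": {
  "rows": [
    {"translation": [0,0,0],"twist": [0,0,0],"grip": 0.4},
    {"translation": [0,0,0],"twist": [0,0,0],"grip": 0.4}
  ]
}}

```text
time_s: 4.13
tcp_pos: [0.5107, 0.3292, 0.1239]
tcp_rot: [3.101, 0.478, -0.008]
force: [0.6, -0.2, -2.2]
opening: 0.0589
```

```bash
python3 go.py .5145 .331 .082 17.5;python3 - <<'E'
from h import *
t=robot.grab_frame("top");crop(t,120,150,290,270,4.5,"d3")
s=robot.grab_frame("scene");crop(s,340,200,500,330,4.5,"d3s")
E
```

```text
t 4.13 tcp [0.5107 0.3292 0.1239] jaw 17.5 zdir [-0.004 -0.005 -1.   ] open 0.0589 F [ 0.6 -0.2 -2.2] q7 -0.11
  trans cm [0.44, -0.07, 4.18] twist [0.004, 0.006, 0.0]
```

View pics/d3s.png

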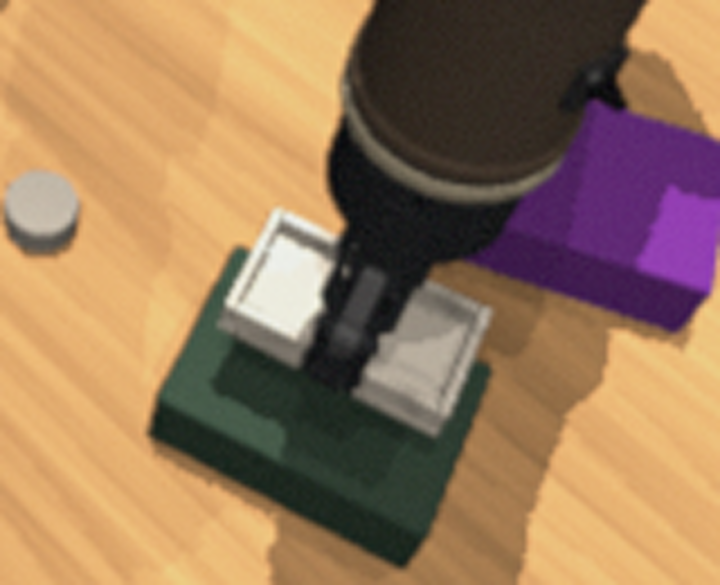

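View pics/d3.png

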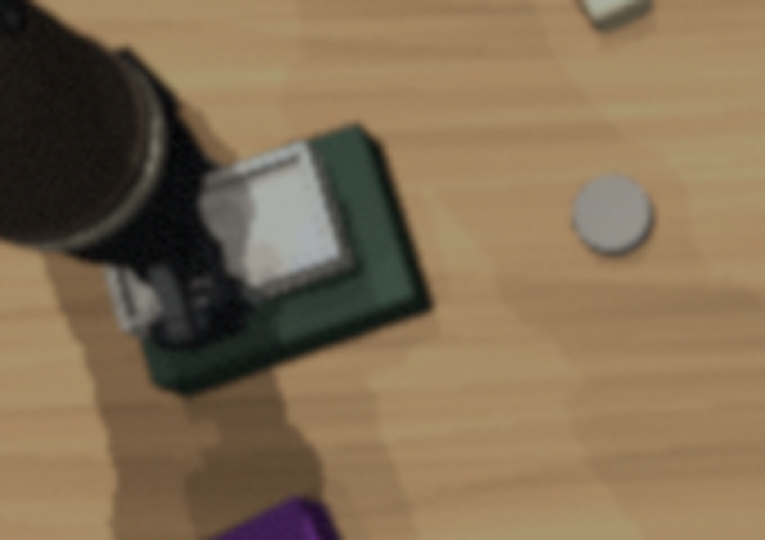

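Run:
```python
from h import *
q=lambda c,f,o:(np.array(c)+.5)/f-.5+o
z=.120
print(ray("top",q([[310,142],[350,268]],4.5,[120,150]),z).round(4))
P=ray("scene",q([[282,210],[490,310],[437,415],[220,318]],4.5,[340,200]),z);print(P.round(4),P.mean(0))
```

```text
[[0.5538 0.2828 0.12  ]
 [0.491  0.2627 0.12  ]]
[[0.4943 0.2723 0.12  ]
 [0.4641 0.3714 0.12  ]
 [0.5238 0.386  0.12  ]
 [0.5594 0.29   0.12  ]] [0.51041916 0.32991757 0.12      ]
```

>>> {"method": "step_arm", "body": {
  "rows": [
    {"translation": [0.45,-0.05,1.5],"twist": [0,0,0],"grip": 0.4},
    {"translation": [0.45,-0.05,3],"twist": [0,0,0],"grip": 0.4},
    {"translation": [0.45,-0.05,3.8],"twist": [0,0,0],"grip": 0.4},
    {"translation": [0.45,-0.05,4.1],"twist": [0,0,0],"grip": 0.4},
    {"translation": [0.45,-0.05,4.3],"twist": [0,0,0],"grip": 0.4},
    {"translation": [0.45,-0.05,4.4],"twist": [0,0,0],"grip": 0.4},
    {"translation": [0.45,-0.05,4.5],"twist": [0,0,0],"grip": 0.4},
    {"translation": [0.45,-0.05,4.5],"twist": [0,0,0],"grip": 0.4}
  ]
}}

```text
time_s: 4.9
tcp_pos: [0.5155, 0.3312, 0.0802]
tcp_rot: [3.102, 0.477, -0.005]
force: [0.1, -0.3, -1.8]
opening: 0.0588
```

```bash
python3 go.py .5145 .331 .0778 17.5
```

```text
t 4.90 tcp [0.5155 0.3312 0.0802] jaw 17.5 zdir [-0.003 -0.003 -1.   ] open 0.0588 F [ 0.1 -0.3 -1.8] q7 -0.09
  trans cm [-0.1, -0.01, 0.24] twist [0.002, 0.004, -0.0]
```

>>> {"method": "step_arm", "body": {
  "rows": [
    {"translation": [-0.05,0,0.1],"twist": [0,0,0],"grip": 0.4},
    {"translation": [-0.1,0,0.2],"twist": [0,0,0],"grip": 0.4},
    {"translation": [-0.1,0,0.3],"twist": [0,0,0],"grip": 0.4},
    {"translation": [-0.1,0,0.3],"twist": [0,0,0],"grip": 0.4}
  ]
}}

```text
time_s: 5.23
tcp_pos: [0.5146, 0.3311, 0.0781]
tcp_rot: [3.103, 0.477, -0.004]
force: [-2.2, -1.5, 8.2]
opening: 0.0587
```

```bash
python3 go.py .5145 .331 .0778 17.5
```

```text
t 5.23 tcp [0.5146 0.3311 0.0781] jaw 17.5 zdir [-0.002 -0.003 -1.   ] open 0.0587 F [-2.2 -1.5  8.2] q7 -0.09
  trans cm [-0.01, 0.0, 0.03] twist [0.002, 0.003, -0.0]
```

Contact. Release and rise straight up.

>>> {"method": "step_arm", "body": {
  "rows": [
    {"translation": [0,0,0],"twist": [0,0,0],"grip": 0.8},
    {"translation": [0,0,0],"twist": [0,0,0],"grip": 1},
    {"translation": [0,0,0],"twist": [0,0,0],"grip": 1},
    {"translation": [0,0,0],"twist": [0,0,0],"grip": 1},
    {"translation": [0,0,-1],"twist": [0,0,0],"grip": 1},
    {"translation": [0,0,-4],"twist": [0,0,0],"grip": 1},
    {"translation": [0,0,-8],"twist": [0,0,0],"grip": 1},
    {"translation": [0,0,-10],"twist": [0,0,0],"grip": 1}
  ]
}}

```text
time_s: 5.9
tcp_pos: [0.5162, 0.3316, 0.1825]
tcp_rot: [3.104, 0.476, 0.001]
force: [1.3, 0.1, 0.4]
opening: 0.0852
```

```bash
python3 go.py .6745 .159 .14 -65.6; python3 go.py .6745 .159 .14 114.4
```

```text
t 5.90 tcp [0.5162 0.3316 0.1825] jaw 17.4 zdir [ 0.001 -0.001 -1.   ] open 0.0852 F [1.3 0.1 0.4] q7 -0.14
  trans cm [9.92, 21.21, 4.27] twist [0.0, -0.001, 1.449]
t 5.90 tcp [0.5162 0.3316 0.1825] jaw 17.4 zdir [ 0.001 -0.001 -1.   ] open 0.0852 F [1.3 0.1 0.4] q7 -0.14
  trans cm [9.92, 21.21, 4.27] twist [0.001, 0.0, -1.692]
```

>>> {"method": "step_arm", "body": {
  "rows": [
    {"translation": [9.9,21.2,4.3],"twist": [0,0,1.45],"grip": 1},
    {"translation": [9.9,21.2,4.3],"twist": [0,0,1.45],"grip": 1},
    {"translation": [9.9,21.2,4.3],"twist": [0,0,1.45],"grip": 1},
    {"translation": [9.9,21.2,4.3],"twist": [0,0,1.45],"grip": 1},
    {"translation": [9.9,21.2,4.3],"twist": [0,0,1.45],"grip": 1},
    {"translation": [9.9,21.2,4.3],"twist": [0,0,1.45],"grip": 1},
    {"translation": [9.9,21.2,4.3],"twist": [0,0,1.45],"grip": 1},
    {"translation": [9.9,21.2,4.3],"twist": [0,0,1.45],"grip": 1},
    {"translation": [9.9,21.2,4.3],"twist": [0,0,1.45],"grip": 1},
    {"translation": [9.9,21.2,4.3],"twist": [0,0,1.45],"grip": 1}
  ]
}}

```text
time_s: 6.73
tcp_pos: [0.6745, 0.1589, 0.1403]
tcp_rot: [2.793, -1.439, 0.001]
force: [-0.2, 0.9, -0.4]
opening: 0.0854
```

```bash
python3 go.py .6745 .159 .14 -65.6
python3 - <<'E'
from h import *
s=robot.grab_frame("scene");t=robot.grab_frame("top")
crop(t,120,150,290,270,4.5,"d4");crop(s,340,220,500,350,4.5,"d4s")
np.save("t4.npy",t);np.save("s4.npy",s)
E
```

```text
t 6.73 tcp [0.6745 0.1589 0.1403] jaw -54.5 zdir [ 0. -0. -1.] open 0.0854 F [-0.2  0.9 -0.4] q7 -0.82
  trans cm [-0.01, -0.01, 0.03] twist [-0.0, -0.001, 0.194]
```

View pics/d4.png

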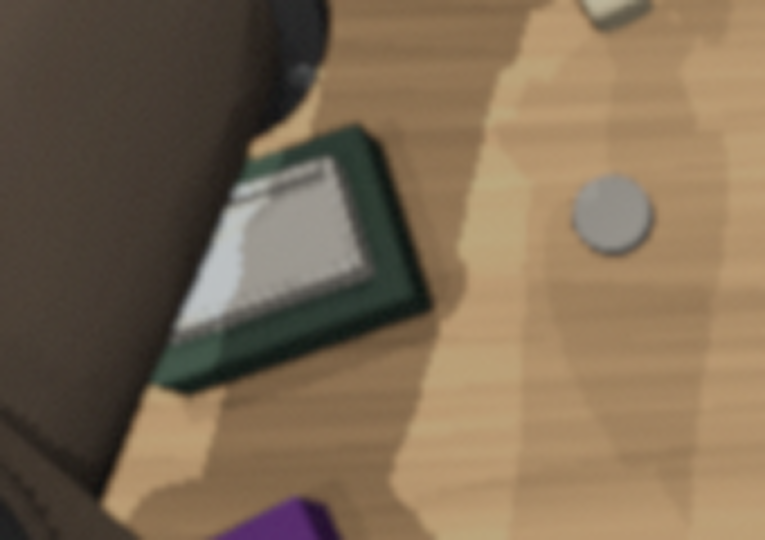

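View pics/d4s.png

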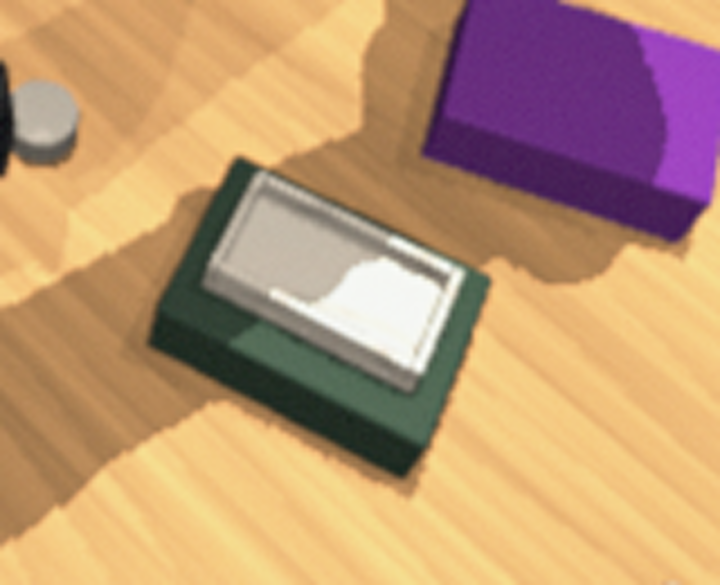

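Run:
```python
from h import *
q=lambda c,f,o:(np.array(c)+.5)/f-.5+o
def rep(n,c,f,o,z):
    P=ray(n,q(c,f,o),z)[:,:2]*1000; m=P.mean(0); print(n,m.round(1),"sides",[round(float(np.linalg.norm(P[i]-P[(i+1)%len(P)])),1) for i in range(len(P))],"ang",[round(float(np.degrees(np.arctan2(*(P[i]-P[(i+1)%len(P)])[::-1]))),1) for i in range(len(P))]);return P
D=rep("scene",[[260,171],[466,268],[420,376],[206,270]],4.5,[340,220],.074)
L=rep("scene",[[240,157],[490,281],[425,450],[158,320]],4.5,[340,220],.05)
a=np.radians(-72.5);u=np.array([np.cos(a),np.sin(a)]);v=np.array([-u[1],u[0]])
d=D.mean(0)-L.mean(0);print("scene off along long,short",d@u,d@v)
# top: right end of dish vs right end of plinth
Dt=ray("top",q([[330,158],[372,270]],4.5,[120,150]),.074)[:,:2]*1000
Lt=ray("top",q([[357,126],[413,294]],4.5,[120,150]),.05)[:,:2]*1000
print(Dt,Lt,"gap",(Lt-Dt)@u,(Lt-Dt)@v)
```

```text
scene [512.3 331.7] sides [106.8, 62.7, 107.5, 62.8] ang [-71.8, -163.3, 108.2, 16.1]
scene [515.7 334.1] sides [135.1, 96.9, 134.7, 103.2] ang [-73.2, -162.1, 109.4, 18.2]
scene off along long,short 1.2579085739611058 -3.9315211060551927
[[557.40726517 286.76893022]
 [498.75622571 264.92694471]] [[580.17773011 280.13689441]
 [490.12245888 250.46707613]] gap [13.17229583 11.19439802] [ 19.72228676 -12.58233611]
```

```bash
python3 go.py .5146 .331 .14 17.5
```

```text
t 6.83 tcp [0.6742 0.1594 0.1401] jaw -54.2 zdir [ 0.    -0.001 -1.   ] open 0.0852 F [-0.1 -0.2  1.5] q7 -0.82
  trans cm [-23.25, 2.93, -0.01] twist [0.001, -0.0, -1.252]
```

>>> {"method": "step_arm", "body": {
  "rows": [
    {"translation": [-23.2,2.9,0],"twist": [0,0,-1.252],"grip": 1},
    {"translation": [-23.2,2.9,0],"twist": [0,0,-1.252],"grip": 1},
    {"translation": [-23.2,2.9,0],"twist": [0,0,-1.252],"grip": 1},
    {"translation": [-23.2,2.9,0],"twist": [0,0,-1.252],"grip": 1},
    {"translation": [-23.2,2.9,0],"twist": [0,0,-1.252],"grip": 1},
    {"translation": [-23.2,2.9,0],"twist": [0,0,-1.252],"grip": 1},
    {"translation": [-23.2,2.9,0],"twist": [0,0,-1.252],"grip": 1},
    {"translation": [-23.2,2.9,0],"twist": [0,0,-1.252],"grip": 1},
    {"translation": [-23.2,2.9,0],"twist": [0,0,-1.252],"grip": 1},
    {"translation": [-23.2,2.9,0],"twist": [0,0,-1.252],"grip": 1}
  ]
}}

```text
time_s: 7.67
tcp_pos: [0.5151, 0.3311, 0.1407]
tcp_rot: [3.101, 0.496, 0.002]
force: [1.1, -0.4, 1.1]
opening: 0.0855
```

>>> {"method": "step_arm", "body": {
  "rows": [
    {"translation": [0,0,0],"twist": [0,0,0],"grip": 1}
  ]
}}

```text
time_s: 7.75
tcp_pos: [0.5153, 0.331, 0.1414]
tcp_rot: [3.099, 0.512, 0.003]
force: [-0.3, -0.2, 0.1]
opening: 0.0858
```

```bash
python3 go.py .5146 .331 .079 17.5
```

```text
t 7.75 tcp [0.5153 0.331  0.1414] jaw 18.8 zdir [ 0.002  0.    -1.   ] open 0.0858 F [-0.3 -0.2  0.1] q7 -0.09
  trans cm [-0.08, -0.03, 6.24] twist [0.001, -0.002, 0.022]
```

>>> {"method": "step_arm", "body": {
  "rows": [
    {"translation": [-0.1,0,2.5],"twist": [0,0,0.022],"grip": 1},
    {"translation": [-0.1,0,4.5],"twist": [0,0,0.022],"grip": 1},
    {"translation": [-0.1,0,5.8],"twist": [0,0,0.022],"grip": 1},
    {"translation": [-0.1,0,6.2],"twist": [0,0,0.022],"grip": 1},
    {"translation": [-0.1,0,6.2],"twist": [0,0,0.022],"grip": 1},
    {"translation": [-0.1,0,6.2],"twist": [0,0,0.022],"grip": 0.5},
    {"translation": [-0.1,0,6.2],"twist": [0,0,0.022],"grip": 0.5},
    {"translation": [-0.1,0,6.2],"twist": [0,0,0.022],"grip": 0.5},
    {"translation": [-0.1,0,6.2],"twist": [0,0,0.022],"grip": 0.4},
    {"translation": [-0.1,0,6.2],"twist": [0,0,0.022],"grip": 0.4}
  ]
}}

```text
time_s: 8.58
tcp_pos: [0.5153, 0.3311, 0.0808]
tcp_rot: [-3.104, -0.478, -0.006]
force: [0.3, -0.2, 6.5]
opening: 0.0583
```

```bash
python3 go.py .5175 .334 .084 17.5
```

```text
t 8.58 tcp [0.5153 0.3311 0.0808] jaw 17.5 zdir [ 0.004  0.002 -1.   ] open 0.0583 F [ 0.3 -0.2  6.5] q7 -0.07
  trans cm [0.3, -0.21, -0.31] twist [-0.0, -0.004, 0.0]
```

>>> {"method": "step_arm", "body": {
  "rows": [
    {"translation": [0,0,-0.3],"twist": [0,0,0],"grip": 0.4},
    {"translation": [0,0,-0.5],"twist": [0,0,0],"grip": 0.4},
    {"translation": [0.15,-0.1,-0.5],"twist": [0,0,0],"grip": 0.4},
    {"translation": [0.3,-0.2,-0.5],"twist": [0,0,0],"grip": 0.4},
    {"translation": [0.3,-0.2,-0.5],"twist": [0,0,0],"grip": 0.4},
    {"translation": [0.3,-0.2,-0.5],"twist": [0,0,0],"grip": 0.4}
  ]
}}

```text
time_s: 9.08
tcp_pos: [0.5174, 0.334, 0.0856]
tcp_rot: [-3.104, -0.478, -0.006]
force: [-0.4, -0.2, -1.7]
opening: 0.0588
```

```bash
python3 go.py .5175 .334 .081 17.5
```

```text
t 9.08 tcp [0.5174 0.334  0.0856] jaw 17.5 zdir [ 0.003  0.001 -1.   ] open 0.0588 F [-0.4 -0.2 -1.7] q7 -0.08
  trans cm [0.0, 0.01, 0.46] twist [-0.0, -0.004, 0.0]
```

>>> {"method": "step_arm", "body": {
  "rows": [
    {"translation": [0,0,0.15],"twist": [0,0,0],"grip": 0.4},
    {"translation": [0,0,0.3],"twist": [0,0,0],"grip": 0.4},
    {"translation": [0,0,0.4],"twist": [0,0,0],"grip": 0.4},
    {"translation": [0,0,0.5],"twist": [0,0,0],"grip": 0.4},
    {"translation": [0,0,0.5],"twist": [0,0,0],"grip": 0.4}
  ]
}}

```text
time_s: 9.5
tcp_pos: [0.5173, 0.3339, 0.0809]
tcp_rot: [-3.104, -0.478, -0.005]
force: [-2.7, -0.7, 3.2]
opening: 0.0586
```

>>> {"method": "step_arm", "body": {
  "rows": [
    {"translation": [0,0,0],"twist": [0,0,0],"grip": 0.8},
    {"translation": [0,0,0],"twist": [0,0,0],"grip": 1},
    {"translation": [0,0,0],"twist": [0,0,0],"grip": 1},
    {"translation": [0,0,0],"twist": [0,0,0],"grip": 1},
    {"translation": [0,0,-1],"twist": [0,0,0],"grip": 1},
    {"translation": [0,0,-4],"twist": [0,0,0],"grip": 1},
    {"translation": [0,0,-8],"twist": [0,0,0],"grip": 1},
    {"translation": [0,0,-9],"twist": [0,0,0],"grip": 1}
  ]
}}

```text
time_s: 10.17
tcp_pos: [0.5195, 0.3346, 0.1769]
tcp_rot: [-3.101, -0.476, -0.015]
force: [0.9, -0.3, -0.4]
opening: 0.0855
```

```bash
python3 go.py .6745 .159 .14 -65.6
```

```text
t 10.17 tcp [0.5195 0.3346 0.1769] jaw 17.5 zdir [ 0.009  0.005 -1.   ] open 0.0855 F [ 0.9 -0.3 -0.4] q7 -0.12
  trans cm [9.48, 21.41, 3.73] twist [-0.009, -0.006, 1.45]
```

>>> {"method": "step_arm", "body": {
  "rows": [
    {"translation": [9.5,21.4,3.7],"twist": [-0.009,-0.006,1.45],"grip": 1},
    {"translation": [9.5,21.4,3.7],"twist": [-0.009,-0.006,1.45],"grip": 1},
    {"translation": [9.5,21.4,3.7],"twist": [-0.009,-0.006,1.45],"grip": 1},
    {"translation": [9.5,21.4,3.7],"twist": [-0.009,-0.006,1.45],"grip": 1},
    {"translation": [9.5,21.4,3.7],"twist": [-0.009,-0.006,1.45],"grip": 1},
    {"translation": [9.5,21.4,3.7],"twist": [-0.009,-0.006,1.45],"grip": 1},
    {"translation": [9.5,21.4,3.7],"twist": [-0.009,-0.006,1.45],"grip": 1},
    {"translation": [9.5,21.4,3.7],"twist": [-0.009,-0.006,1.45],"grip": 1},
    {"translation": [9.5,21.4,3.7],"twist": [-0.009,-0.006,1.45],"grip": 1},
    {"translation": [9.5,21.4,3.7],"twist": [-0.009,-0.006,1.45],"grip": 1}
  ]
}}

```text
time_s: 11.0
tcp_pos: [0.675, 0.1591, 0.141]
tcp_rot: [-2.792, 1.437, -0.002]
force: [-0.2, 0.8, 0.1]
opening: 0.0854
```

```bash
python3 go.py .6745 .159 .04 -65.6
python3 - <<'E'
from h import *
s=robot.grab_frame("scene")
crop(s,340,220,500,350,4.5,"d5s");crop(s,260,220,360,320,5,"d5so")
np.save("s5.npy",s)
E
```

```text
t 11.00 tcp [0.675  0.1591 0.141 ] jaw -54.5 zdir [ 0.001  0.    -1.   ] open 0.0854 F [-0.2  0.8  0.1] q7 -0.81
  trans cm [-0.02, 0.06, 10.1] twist [-0.001, -0.0, 0.194]
```

View pics/d5s.png

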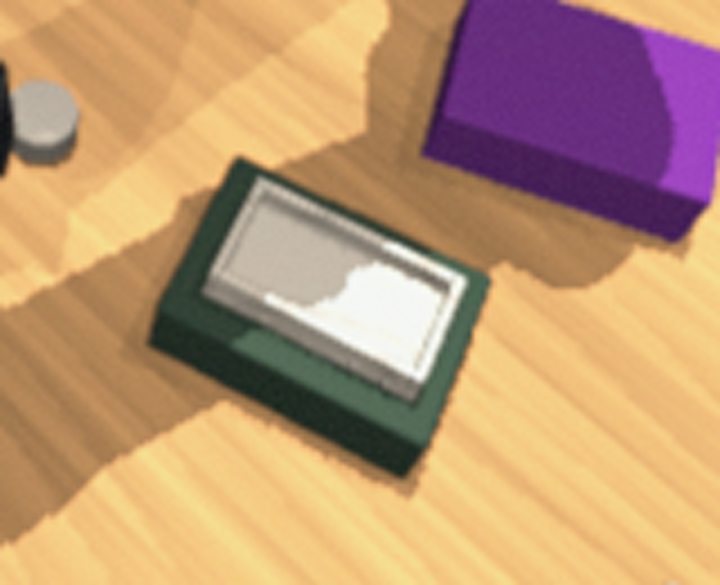

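View pics/d5so.png

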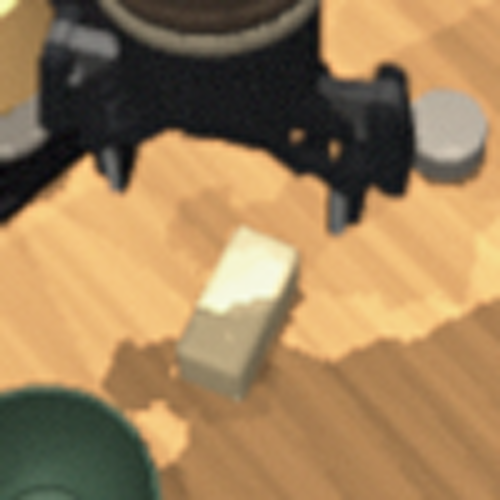

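>>> {"method": "step_arm", "body": {
  "rows": [
    {"translation": [0,0,3],"twist": [0,0,0.1],"grip": 1},
    {"translation": [0,0,5],"twist": [0,0,0.194],"grip": 1},
    {"translation": [0,0,7],"twist": [0,0,0.194],"grip": 1},
    {"translation": [0,0,9],"twist": [0,0,0.194],"grip": 1},
    {"translation": [0,0,10.1],"twist": [0,0,0.194],"grip": 1},
    {"translation": [0,0,10.2],"twist": [0,0,0.194],"grip": 1},
    {"translation": [0,0,10.2],"twist": [0,0,0.194],"grip": 1}
  ]
}}

```text
time_s: 11.63
tcp_pos: [0.675, 0.1597, 0.039]
tcp_rot: [-2.634, 1.71, -0.0]
force: [0.8, -0.6, 0.6]
opening: 0.0855
```

>>> {"method": "step_arm", "body": {
  "rows": [
    {"translation": [0,0,0],"twist": [0,0,0],"grip": 0.2},
    {"translation": [0,0,0],"twist": [0,0,0],"grip": 0.2},
    {"translation": [0,0,0],"twist": [0,0,0],"grip": 0.2},
    {"translation": [0,0,0],"twist": [0,0,0],"grip": 0.2},
    {"translation": [0,0,0],"twist": [0,0,0],"grip": 0.2},
    {"translation": [0,0,0],"twist": [0,0,0],"grip": 0.2},
    {"translation": [0,0,0],"twist": [0,0,0],"grip": 0.2}
  ],
  "squeeze": 30
}}

```text
time_s: 12.22
tcp_pos: [0.6755, 0.1599, 0.0399]
tcp_rot: [-2.633, 1.71, -0.002]
force: [-0.8, 0.1, 6.5]
opening: 0.0335
```

```bash
python3 go.py .6745 .159 .14 -65.6
python3 - <<'E'
from h import *
s=robot.grab_frame("scene")
crop(s,260,220,360,320,5,"d6so")
E
```

```text
t 12.22 tcp [0.6755 0.1599 0.0399] jaw -66.0 zdir [ 0.002  0.001 -1.   ] open 0.0335 F [-0.8  0.1  6.5] q7 -0.92
  trans cm [0.04, 0.1, -10.01] twist [-0.002, 0.0, -0.007]
```

View pics/d6so.png

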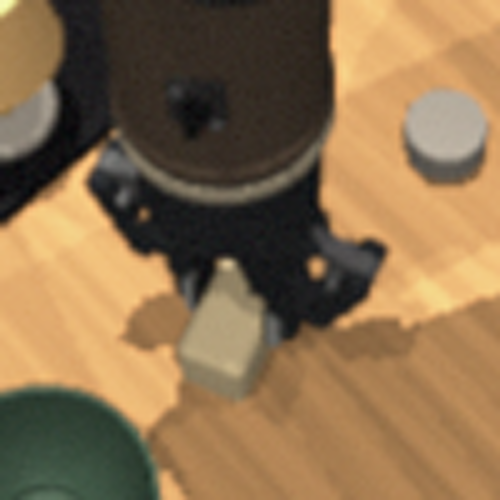

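>>> {"method": "step_arm", "body": {
  "rows": [
    {"translation": [0,0,-1],"twist": [0,0,0],"grip": 0.2},
    {"translation": [0,0,-3],"twist": [0,0,0],"grip": 0.2},
    {"translation": [0,0,-6],"twist": [0,0,0],"grip": 0.2},
    {"translation": [0,0,-10],"twist": [0,0,0],"grip": 0.2},
    {"translation": [0,0,-12],"twist": [0,0,0],"grip": 0.2},
    {"translation": [0,0,-12],"twist": [0,0,0],"grip": 0.2}
  ],
  "squeeze": 35
}}

```text
time_s: 12.77
tcp_pos: [0.6779, 0.1592, 0.1661]
tcp_rot: [-2.628, 1.707, -0.011]
force: [0.2, -0.3, -0.9]
opening: 0.0334
```

```bash
python3 go.py .5175 .334 .15 17.5
```

```text
t 12.77 tcp [0.6779 0.1592 0.1661] jaw -66.0 zdir [ 0.01   0.003 -1.   ] open 0.0334 F [ 0.2 -0.3 -0.9] q7 -0.99
  trans cm [-22.49, 7.57, 1.5] twist [-0.007, -0.008, -1.457]
```

>>> {"method": "step_arm", "body": {
  "rows": [
    {"translation": [-22.5,7.6,1.5],"twist": [-0.007,-0.008,-1.457],"grip": 0.2},
    {"translation": [-22.5,7.6,1.5],"twist": [-0.007,-0.008,-1.457],"grip": 0.2},
    {"translation": [-22.5,7.6,1.5],"twist": [-0.007,-0.008,-1.457],"grip": 0.2},
    {"translation": [-22.5,7.6,1.5],"twist": [-0.007,-0.008,-1.457],"grip": 0.2},
    {"translation": [-22.5,7.6,1.5],"twist": [-0.007,-0.008,-1.457],"grip": 0.2},
    {"translation": [-22.5,7.6,1.5],"twist": [-0.007,-0.008,-1.457],"grip": 0.2},
    {"translation": [-22.5,7.6,1.5],"twist": [-0.007,-0.008,-1.457],"grip": 0.2},
    {"translation": [-22.5,7.6,1.5],"twist": [-0.007,-0.008,-1.457],"grip": 0.2},
    {"translation": [-22.5,7.6,1.5],"twist": [-0.007,-0.008,-1.457],"grip": 0.2},
    {"translation": [-22.5,7.6,1.5],"twist": [-0.007,-0.008,-1.457],"grip": 0.2}
  ]
}}

```text
time_s: 13.6
tcp_pos: [0.5166, 0.3339, 0.1498]
tcp_rot: [3.137, 0.165, -0.0]
force: [0.5, -0.6, -1.1]
opening: 0.0333
```

```bash
python3 go.py .5175 .334 .15 17.5
```

```text
t 13.60 tcp [0.5166 0.3339 0.1498] jaw 6.0 zdir [ 0.    -0.001 -1.   ] open 0.0333 F [ 0.5 -0.6 -1.1] q7 -0.26
  trans cm [0.09, -0.0, -0.02] twist [0.001, 0.0, -0.2]
```

>>> {"method": "step_arm", "body": {
  "rows": [
    {"translation": [0.1,0,0],"twist": [0,0,-0.1],"grip": 0.2},
    {"translation": [0.1,0,0],"twist": [0,0,-0.2],"grip": 0.2},
    {"translation": [0.1,0,0],"twist": [0,0,-0.2],"grip": 0.2},
    {"translation": [0.1,0,0],"twist": [0,0,-0.2],"grip": 0.2}
  ]
}}

```text
time_s: 13.93
tcp_pos: [0.5174, 0.3337, 0.1498]
tcp_rot: [3.105, 0.472, -0.001]
force: [0.9, -0.5, -1.1]
opening: 0.0333
```

```bash
python3 go.py .5175 .334 .1 17.5;python3 - <<'E'
from h import *
s=robot.grab_frame("scene");t=robot.grab_frame("top")
crop(s,340,200,500,330,4.5,"d7s");crop(t,120,150,290,270,4.5,"d7")
E
```

```text
t 13.93 tcp [0.5174 0.3337 0.1498] jaw 17.3 zdir [-0.001 -0.001 -1.   ] open 0.0333 F [ 0.9 -0.5 -1.1] q7 -0.10
  trans cm [0.02, -0.03, 4.98] twist [0.0, 0.001, -0.004]
```

View pics/d7s.png

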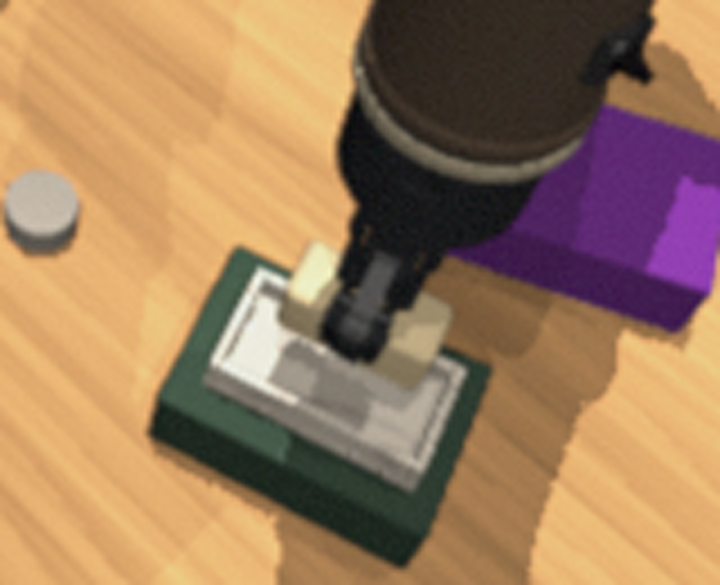

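View pics/d7.png

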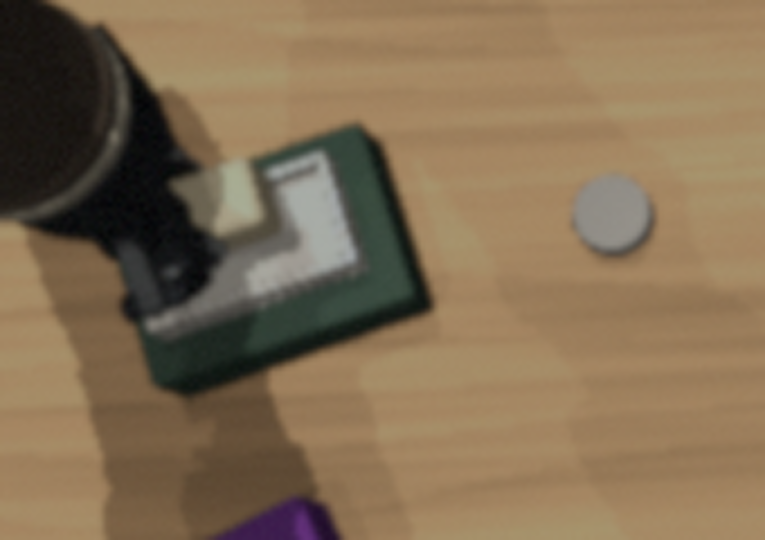

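>>> {"method": "step_arm", "body": {
  "rows": [
    {"translation": [0,0,1.5],"twist": [0,0,0],"grip": 0.2},
    {"translation": [0,0,3],"twist": [0,0,0],"grip": 0.2},
    {"translation": [0,0,4],"twist": [0,0,0],"grip": 0.2},
    {"translation": [0,0,4.4],"twist": [0,0,0],"grip": 0.2},
    {"translation": [0,0,4.6],"twist": [0,0,0],"grip": 0.2},
    {"translation": [0,0,4.8],"twist": [0,0,0],"grip": 0.2},
    {"translation": [0,0,4.9],"twist": [0,0,0],"grip": 0.2},
    {"translation": [0,0,5.0],"twist": [0,0,0],"grip": 0.2},
    {"translation": [0,0,5.0],"twist": [0,0,0],"grip": 0.2}
  ]
}}

```text
time_s: 14.78
tcp_pos: [0.5176, 0.3339, 0.1]
tcp_rot: [3.105, 0.472, 0.0]
force: [-0.6, -0.4, -1.1]
opening: 0.0332
```

```bash
python3 go.py .5175 .334 .0995 17.5
```

```text
t 14.78 tcp [0.5176 0.3339 0.1   ] jaw 17.3 zdir [ 0. -0. -1.] open 0.0332 F [-0.6 -0.4 -1.1] q7 -0.07
  trans cm [-0.01, -0.02, 0.05] twist [0.0, 0.0, -0.004]
```

Not yet touching; lower a little more.

>>> {"method": "step_arm", "body": {
  "rows": [
    {"translation": [0,0,0.1],"twist": [0,0,0],"grip": 0.2},
    {"translation": [0,0,0.2],"twist": [0,0,0],"grip": 0.2},
    {"translation": [0,0,0.2],"twist": [0,0,0],"grip": 0.2}
  ]
}}

```text
time_s: 15.03
tcp_pos: [0.5178, 0.3339, 0.0998]
tcp_rot: [-3.105, -0.472, -0.001]
force: [-6.4, -3.3, 16.8]
opening: 0.0331
```

```bash
python3 go.py .5175 .334 .0995 17.5
```

```text
t 15.03 tcp [0.5178 0.3339 0.0998] jaw 17.3 zdir [ 0.     0.001 -1.   ] open 0.0331 F [-6.4 -3.3 16.8] q7 -0.07
  trans cm [-0.02, -0.02, 0.03] twist [-0.001, -0.0, -0.004]
```

>>> {"method": "step_arm", "body": {
  "rows": [
    {"translation": [0,0,0],"twist": [0,0,0],"grip": 0.5},
    {"translation": [0,0,0],"twist": [0,0,0],"grip": 0.7},
    {"translation": [0,0,0],"twist": [0,0,0],"grip": 0.7},
    {"translation": [0,0,-0.5],"twist": [0,0,0],"grip": 0.7},
    {"translation": [0,0,-2],"twist": [0,0,0],"grip": 0.7},
    {"translation": [0,0,-5],"twist": [0,0,0],"grip": 0.7},
    {"translation": [0,0,-9],"twist": [0,0,0],"grip": 1},
    {"translation": [0,0,-12],"twist": [0,0,0],"grip": 1}
  ]
}}

```text
time_s: 15.7
tcp_pos: [0.5181, 0.3337, 0.2224]
tcp_rot: [-3.105, -0.471, -0.002]
force: [0.4, 0.3, 0.2]
opening: 0.0813
```

```bash
python3 go.py .647 -.1583 .22 34
python3 - <<'E'
from h import *
print("blue",ray("top",(np.array([473,62])+.5)/3.6-.5+[295,90],.09))
E
```

```text
t 15.70 tcp [0.5181 0.3337 0.2224] jaw 17.2 zdir [ 0.001  0.001 -1.   ] open 0.0813 F [0.4 0.3 0.2] q7 -0.14
  trans cm [-2.27, 50.81, 0.21] twist [-0.0, -0.001, -0.292]
blue [[ 0.71413945 -0.25554898  0.09      ]]
```

>>> {"method": "step_arm", "body": {
  "rows": [
    {"translation": [-2.3,50.8,0.2],"twist": [0,0,-1.335],"grip": 1},
    {"translation": [-2.3,50.8,0.2],"twist": [0,0,-1.335],"grip": 1},
    {"translation": [-2.3,50.8,0.2],"twist": [0,0,-1.335],"grip": 1},
    {"translation": [-2.3,50.8,0.2],"twist": [0,0,-1.335],"grip": 1},
    {"translation": [-2.3,50.8,0.2],"twist": [0,0,-1.335],"grip": 1},
    {"translation": [-2.3,50.8,0.2],"twist": [0,0,-1.335],"grip": 1},
    {"translation": [-2.3,50.8,0.2],"twist": [0,0,-1.335],"grip": 1},
    {"translation": [-2.3,50.8,0.2],"twist": [0,0,-1.335],"grip": 1},
    {"translation": [-2.3,50.8,0.2],"twist": [0,0,-1.335],"grip": 1},
    {"translation": [-2.3,50.8,0.2],"twist": [0,0,-1.335],"grip": 1}
  ]
}}

```text
time_s: 16.53
tcp_pos: [0.6227, -0.0679, 0.2203]
tcp_rot: [2.247, 2.195, 0.002]
force: [0.3, 0.8, 0.3]
opening: 0.0855
```

```bash
python3 go.py .647 -.1583 .18 93.7
python3 - <<'E'
from h import *
s=robot.grab_frame("scene");t=robot.grab_frame("top")
crop(s,340,200,500,330,4.5,"d8s");crop(t,120,150,290,270,4.5,"d8")
E
```

```text
t 16.53 tcp [ 0.6227 -0.0679  0.2203] jaw 88.7 zdir [ 0.001  0.001 -1.   ] open 0.0855 F [0.3 0.8 0.3] q7 1.69
  trans cm [-8.98, 2.64, 4.03] twist [0.001, -0.001, -0.088]
```

View pics/d8s.png

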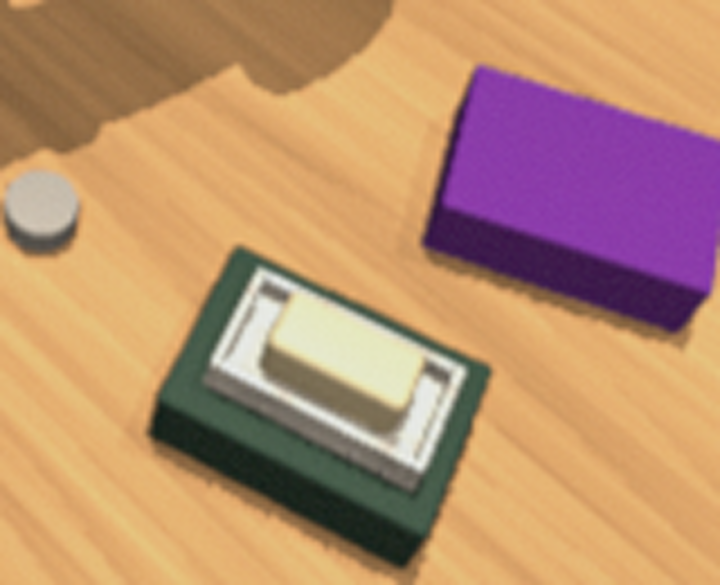

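View pics/d8.png

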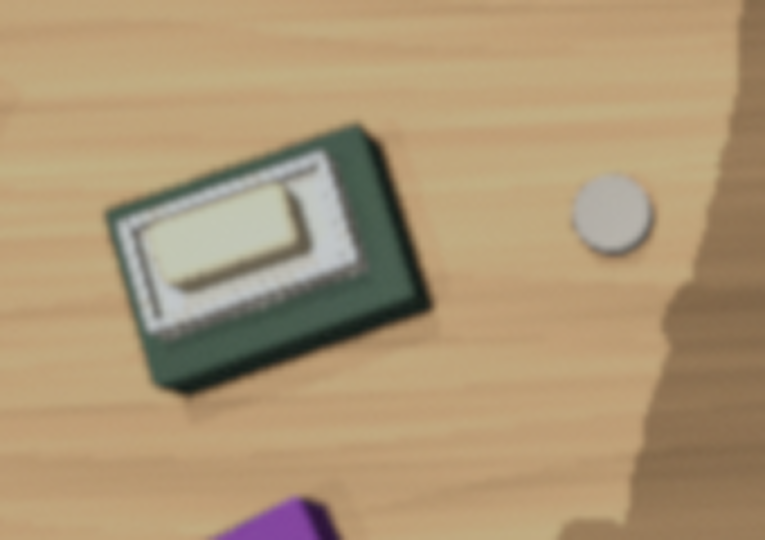

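Run:
```python
from h import *
q=lambda c,f,o:(np.array(c)+.5)/f-.5+o
a=np.radians(-72.5);u=np.array([np.cos(a),np.sin(a)]);v=np.array([-u[1],u[0]])
for n,o,D,L in [("top",[120,150],[[118,222],[326,150],[362,268],[152,334]],[[108,213],[358,125],[413,294],[158,378]]),("scene",[340,200],[[260,268],[468,367],[419,474],[205,374]],[[240,246],[490,370],[423,540],[160,410]])]:
    D=ray(n,q(D,4.5,o),.074)[:,:2]*1e3;L=ray(n,q(L,4.5,o),.05)[:,:2]*1e3
    d=D.mean(0)-L.mean(0);print(n,D.mean(0).round(1),L.mean(0).round(1),"long",d@u,"short",d@v)
    print(D.round(1).tolist(),L.round(1).tolist())
s=robot.grab_frame("scene");t=robot.grab_frame("top")
print("plinth?",)
```

```text
top [515.6 331.3] [515.9 329.3] long -2.0086809180388414 short 0.33632695964698023
[[529.2, 392.8], [561.7, 288.9], [500.0, 269.9], [471.5, 373.8]] [[539.8, 407.9], [580.7, 279.6], [490.1, 250.5], [452.9, 379.3]]
scene [516.2 334.8] [515.5 333.9] long -0.6741306450860931 short 0.9483293771253748
[[501.9, 274.6], [468.7, 377.0], [529.0, 393.6], [565.0, 294.1]] [[487.2, 253.5], [448.2, 383.0], [541.5, 412.5], [584.9, 286.7]]
plinth?
```

>>> {"method": "step_arm", "body": {
  "rows": [
    {"translation": [-9.0,2.6,3],"twist": [0,0,-0.088],"grip": 1},
    {"translation": [-9.0,2.6,3],"twist": [0,0,-0.088],"grip": 1},
    {"translation": [-9.0,2.6,3],"twist": [0,0,-0.088],"grip": 1},
    {"translation": [-9.0,2.6,3],"twist": [0,0,-0.088],"grip": 1},
    {"translation": [-9.0,2.6,3],"twist": [0,0,-0.088],"grip": 1},
    {"translation": [-9.0,2.6,3],"twist": [0,0,-0.088],"grip": 1}
  ]
}}

```text
time_s: 17.23
tcp_pos: [0.6456, -0.1566, 0.1901]
tcp_rot: [-2.159, -2.281, -0.003]
force: [0.6, 0.5, -0.6]
opening: 0.0859
```

```bash
python3 go.py .647 -.1583 .078 93.7
python3 - <<'E'
from h import *
s=robot.grab_frame("scene");t=robot.grab_frame("top")
crop(s,180,90,330,220,4.5,"d9s");crop(t,330,80,450,200,4.5,"d9")
E
```

```text
t 17.23 tcp [ 0.6456 -0.1566  0.1901] jaw 93.2 zdir [ 0.001  0.002 -1.   ] open 0.0859 F [ 0.6  0.5 -0.6] q7 1.91
  trans cm [-0.19, 0.12, 11.21] twist [0.001, -0.002, -0.009]
```

View pics/d9s.png

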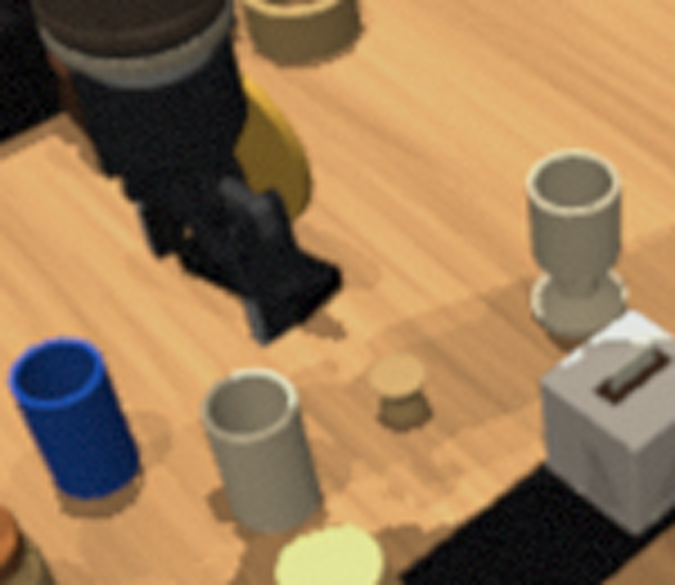

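View pics/d9.png

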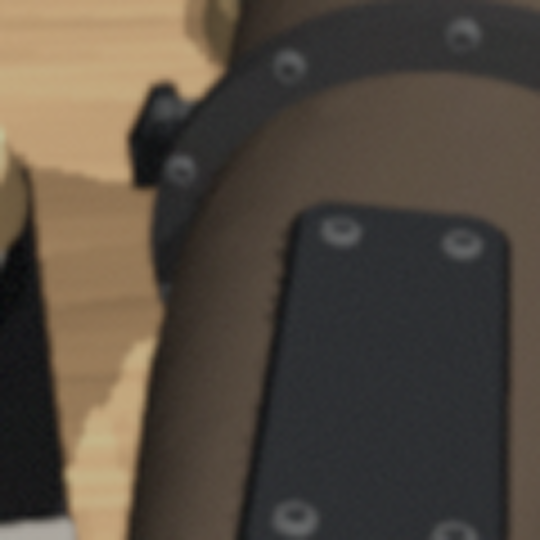

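>>> {"method": "step_arm", "body": {
  "rows": [
    {"translation": [-0.2,0.1,2],"twist": [0,0,0],"grip": 1},
    {"translation": [-0.2,0.1,4],"twist": [0,0,0],"grip": 1},
    {"translation": [-0.2,0.1,6],"twist": [0,0,0],"grip": 1},
    {"translation": [-0.2,0.1,8],"twist": [0,0,0],"grip": 1},
    {"translation": [-0.2,0.1,9.5],"twist": [0,0,0],"grip": 1},
    {"translation": [-0.2,0.1,10.7],"twist": [0,0,0],"grip": 1},
    {"translation": [-0.2,0.1,11.2],"twist": [0,0,0],"grip": 1},
    {"translation": [-0.2,0.1,11.2],"twist": [0,0,0],"grip": 1}
  ]
}}

```text
time_s: 18.0
tcp_pos: [0.6466, -0.1572, 0.0777]
tcp_rot: [-2.156, -2.283, -0.002]
force: [0.6, 0.4, 0.4]
opening: 0.0856
```

```bash
python3 go.py .647 -.1583 .078 93.7
python3 - <<'E'
from h import *
s=robot.grab_frame("scene")
crop(s,180,90,330,220,4.5,"d10s")
E
```

```text
t 18.00 tcp [ 0.6466 -0.1572  0.0777] jaw 93.3 zdir [ 0.     0.002 -1.   ] open 0.0856 F [0.6 0.4 0.4] q7 1.93
  trans cm [-0.11, 0.03, -0.03] twist [0.0, -0.002, -0.007]
```

View pics/d10s.png

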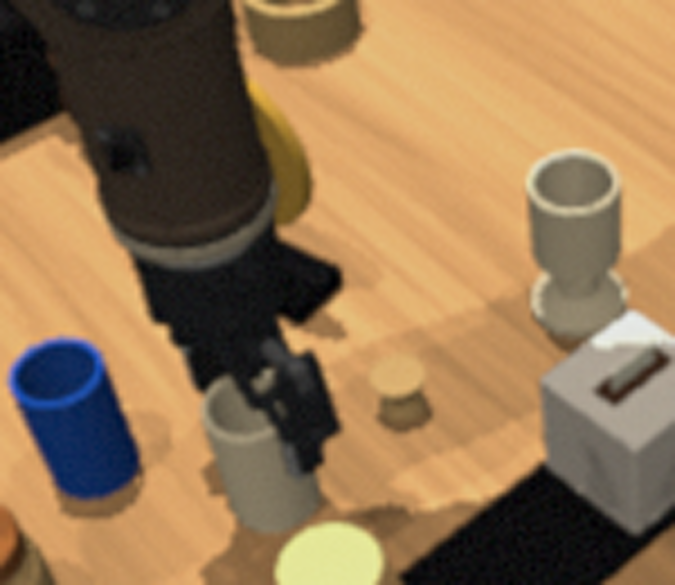

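Fingers straddle the tumbler; close.

>>> {"method": "step_arm", "body": {
  "rows": [
    {"translation": [0,0,0],"twist": [0,0,0],"grip": 0.8},
    {"translation": [0,0,0],"twist": [0,0,0],"grip": 0.7},
    {"translation": [0,0,0],"twist": [0,0,0],"grip": 0.6},
    {"translation": [0,0,0],"twist": [0,0,0],"grip": 0.5},
    {"translation": [0,0,0],"twist": [0,0,0],"grip": 0.4},
    {"translation": [0,0,0],"twist": [0,0,0],"grip": 0.4},
    {"translation": [0,0,0],"twist": [0,0,0],"grip": 0.4}
  ],
  "squeeze": 35
}}

```text
time_s: 18.63
tcp_pos: [0.648, -0.1579, 0.0801]
tcp_rot: [2.156, 2.282, 0.006]
force: [-0.6, -0.1, 5.4]
opening: 0.0558
```

>>> {"method": "step_arm", "body": {
  "rows": [
    {"translation": [0,0,-1],"twist": [0,0,0],"grip": 0.4},
    {"translation": [0,0,-3],"twist": [0,0,0],"grip": 0.4},
    {"translation": [0,0,-6],"twist": [0,0,0],"grip": 0.4},
    {"translation": [0,0,-9],"twist": [0,0,0],"grip": 0.4},
    {"translation": [0,0,-12],"twist": [0,0,0],"grip": 0.4},
    {"translation": [0,0,-15],"twist": [0,0,0],"grip": 0.4},
    {"translation": [0,0,-16.5],"twist": [0,0,0],"grip": 0.4},
    {"translation": [0,0,-16.5],"twist": [0,0,0],"grip": 0.4},
    {"translation": [0,0,-16.5],"twist": [0,0,0],"grip": 0.4}
  ]
}}

```text
time_s: 19.38
tcp_pos: [0.6475, -0.1582, 0.2461]
tcp_rot: [2.156, 2.281, 0.007]
force: [-0.2, -0.4, -3.3]
opening: 0.0558
```

```bash
python3 go.py .581 -.0147 .24 93.7
python3 - <<'E'
from h import *
s=robot.grab_frame("scene")
crop(s,180,50,350,220,3.5,"d11s")
E
```

```text
t 19.38 tcp [ 0.6475 -0.1582  0.2461] jaw 93.2 zdir [ 0.005  0.001 -1.   ] open 0.0558 F [-0.2 -0.4 -3.3] q7 1.90
  trans cm [14.7, -5.83, 0.59] twist [0.005, -0.001, -0.008]
```

View pics/d11s.png

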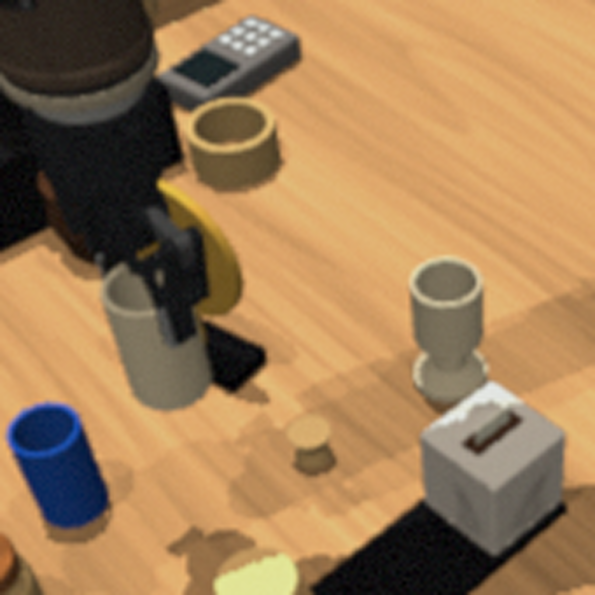

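>>> {"method": "step_arm", "body": {
  "rows": [
    {"translation": [3,-1.2,0],"twist": [0.005,0,-0.008],"grip": 0.4},
    {"translation": [6,-2.4,0.2],"twist": [0.005,0,-0.008],"grip": 0.4},
    {"translation": [9,-3.6,0.4],"twist": [0.005,0,-0.008],"grip": 0.4},
    {"translation": [12,-4.8,0.6],"twist": [0.005,0,-0.008],"grip": 0.4},
    {"translation": [14,-5.6,0.6],"twist": [0.005,0,-0.008],"grip": 0.4},
    {"translation": [14.7,-5.8,0.6],"twist": [0.005,0,-0.008],"grip": 0.4},
    {"translation": [14.7,-5.8,0.6],"twist": [0.005,0,-0.008],"grip": 0.4},
    {"translation": [14.7,-5.8,0.6],"twist": [0.005,0,-0.008],"grip": 0.4}
  ]
}}

```text
time_s: 20.1
tcp_pos: [0.5803, -0.0149, 0.2377]
tcp_rot: [-2.146, -2.29, 0.003]
force: [-0.1, -0.4, -2.1]
opening: 0.0554
```

```bash
python3 go.py .581 -.0147 .093 93.7
python3 - <<'E'
from h import *
s=robot.grab_frame("scene")
crop(s,200,100,370,270,3.5,"d12s")
E
```

```text
t 20.10 tcp [ 0.5803 -0.0149  0.2377] jaw 93.7 zdir [-0.004  0.001 -1.   ] open 0.0554 F [-0.1 -0.4 -2.1] q7 1.66
  trans cm [0.01, 0.13, 14.47] twist [-0.004, -0.001, 0.0]
```

View pics/d12s.png

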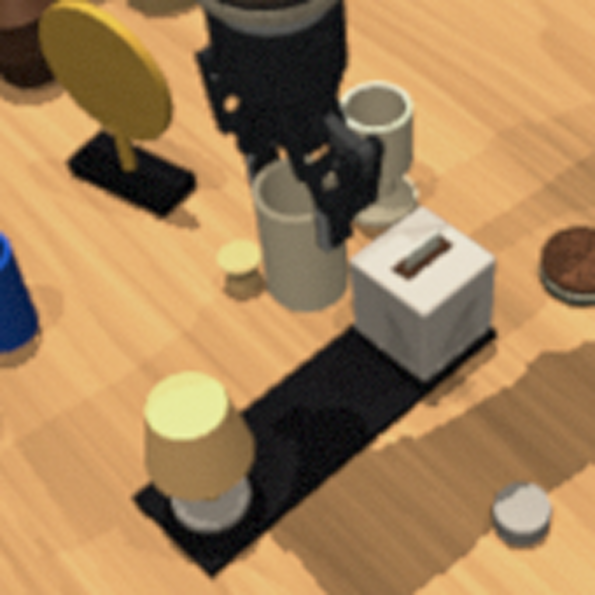

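Run:
```python
from h import *
q=lambda c,f,o:(np.array(c)+.5)/f-.5+o
P=ray("scene",q([[136,496],[212,568],[495,330]],3.5,[200,100]),.010);print(P.round(4), (P[0]+P[2])/2)
B=ray("scene",q([[352,265],[428,208],[494,257],[425,318]],3.5,[200,100]),.095);print(B.round(4),B.mean(0))
```

```text
[[ 0.7284 -0.0462  0.01  ]
 [ 0.7221  0.0382  0.01  ]
 [ 0.4285  0.0196  0.01  ]] [ 0.57845016 -0.01329351  0.01      ]
[[ 0.5132 -0.0508  0.095 ]
 [ 0.4321 -0.0558  0.095 ]
 [ 0.4295  0.0149  0.095 ]
 [ 0.507   0.0234  0.095 ]] [ 0.47044421 -0.01708038  0.095     ]
```

>>> {"method": "step_arm", "body": {
  "rows": [
    {"translation": [0.1,0.1,3],"twist": [0,0,0],"grip": 0.4},
    {"translation": [0.1,0.1,6],"twist": [0,0,0],"grip": 0.4},
    {"translation": [0.1,0.1,9],"twist": [0,0,0],"grip": 0.4},
    {"translation": [0.1,0.1,11.5],"twist": [0,0,0],"grip": 0.4},
    {"translation": [0.1,0.1,13],"twist": [0,0,0],"grip": 0.4},
    {"translation": [0.1,0.1,13.8],"twist": [0,0,0],"grip": 0.4},
    {"translation": [0.1,0.1,14.2],"twist": [0,0,0],"grip": 0.4},
    {"translation": [0.1,0.1,14.4],"twist": [0,0,0],"grip": 0.4},
    {"translation": [0.1,0.1,14.4],"twist": [0,0,0],"grip": 0.4}
  ]
}}

```text
time_s: 20.9
tcp_pos: [0.5817, -0.0154, 0.0944]
tcp_rot: [-2.15, -2.289, 0.002]
force: [0.1, 0.6, -2.8]
opening: 0.0555
```

```bash
python3 go.py .580 -.0135 .0895 93.7
python3 - <<'E'
from h import *
s=robot.grab_frame("scene")
crop(s,200,100,370,270,3.5,"d13s")
E
```

```text
t 20.90 tcp [ 0.5817 -0.0154  0.0944] jaw 93.6 zdir [-0.002  0.    -1.   ] open 0.0555 F [ 0.1  0.6 -2.8] q7 1.69
  trans cm [0.2, -0.16, 0.49] twist [-0.002, -0.0, -0.002]
```

View pics/d13s.png

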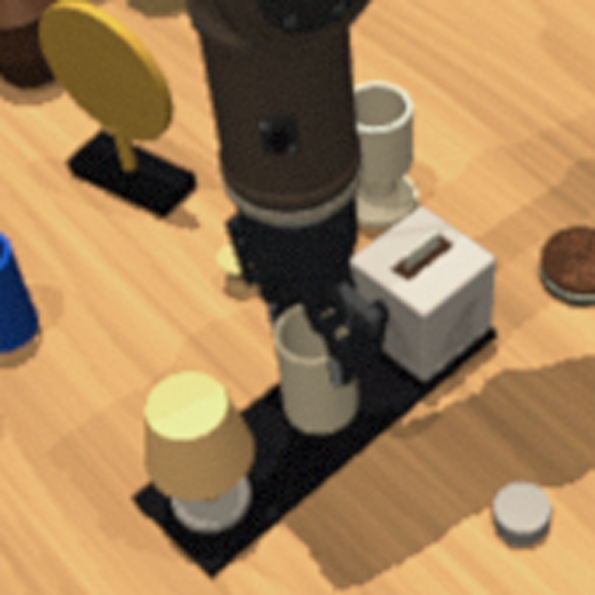

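>>> {"method": "step_arm", "body": {
  "rows": [
    {"translation": [0.1,-0.1,0.2],"twist": [0,0,0],"grip": 0.4},
    {"translation": [0.2,-0.1,0.3],"twist": [0,0,0],"grip": 0.4},
    {"translation": [0.2,-0.1,0.4],"twist": [0,0,0],"grip": 0.4},
    {"translation": [0.2,-0.1,0.5],"twist": [0,0,0],"grip": 0.4},
    {"translation": [0.2,-0.1,0.5],"twist": [0,0,0],"grip": 0.4}
  ]
}}

```text
time_s: 21.37
tcp_pos: [0.581, -0.0131, 0.0902]
tcp_rot: [-2.15, -2.29, 0.001]
force: [-1.1, -0.2, 1.4]
opening: 0.0557
```

```bash
python3 go.py .580 -.0135 .0895 93.7
```

```text
t 21.37 tcp [ 0.581  -0.0131  0.0902] jaw 93.6 zdir [-0.001  0.001 -1.   ] open 0.0557 F [-1.1 -0.2  1.4] q7 1.69
  trans cm [-0.04, -0.1, 0.07] twist [-0.001, -0.001, -0.002]
```

>>> {"method": "step_arm", "body": {
  "rows": [
    {"translation": [0,0,0],"twist": [0,0,0],"grip": 0.75},
    {"translation": [0,0,0],"twist": [0,0,0],"grip": 0.85},
    {"translation": [0,0,0],"twist": [0,0,0],"grip": 1},
    {"translation": [0,0,0],"twist": [0,0,0],"grip": 1},
    {"translation": [0,0,-2],"twist": [0,0,0],"grip": 1},
    {"translation": [0,0,-5],"twist": [0,0,0],"grip": 1},
    {"translation": [0,0,-9],"twist": [0,0,0],"grip": 1},
    {"translation": [0,0,-13],"twist": [0,0,0],"grip": 1},
    {"translation": [0,0,-15],"twist": [0,0,0],"grip": 1}
  ]
}}

```text
time_s: 22.12
tcp_pos: [0.5827, -0.0134, 0.245]
tcp_rot: [2.149, 2.288, 0.006]
force: [-0.2, 0.3, -0.3]
opening: 0.0853
```

```bash
python3 go.py .3982 -.1572 .20 106.4; python3 go.py .3982 -.1572 .20 16.4
```

```text
t 22.12 tcp [ 0.5827 -0.0134  0.245 ] jaw 93.6 zdir [ 0.004  0.001 -1.   ] open 0.0853 F [-0.2  0.3 -0.3] q7 1.65
  trans cm [-13.2, -19.33, 4.41] twist [0.005, -0.0, -0.224]
t 22.12 tcp [ 0.5827 -0.0134  0.245 ] jaw 93.6 zdir [ 0.004  0.001 -1.   ] open 0.0853 F [-0.2  0.3 -0.3] q7 1.65
  trans cm [-13.2, -19.33, 4.41] twist [0.003, -0.003, 1.347]
```

```bash
python3 go.py .3982 -.1572 .20 60
```

```text
t 22.12 tcp [ 0.5827 -0.0134  0.245 ] jaw 93.6 zdir [ 0.004  0.001 -1.   ] open 0.0853 F [-0.2  0.3 -0.3] q7 1.65
  trans cm [-13.2, -19.33, 4.41] twist [0.004, -0.002, 0.586]
```

>>> {"method": "step_arm", "body": {
  "rows": [
    {"translation": [-13.2,-19.3,4.4],"twist": [0.004,-0.002,0.586],"grip": 1},
    {"translation": [-13.2,-19.3,4.4],"twist": [0.004,-0.002,0.586],"grip": 1},
    {"translation": [-13.2,-19.3,4.4],"twist": [0.004,-0.002,0.586],"grip": 1},
    {"translation": [-13.2,-19.3,4.4],"twist": [0.004,-0.002,0.586],"grip": 1},
    {"translation": [-13.2,-19.3,4.4],"twist": [0.004,-0.002,0.586],"grip": 1},
    {"translation": [-13.2,-19.3,4.4],"twist": [0.004,-0.002,0.586],"grip": 1},
    {"translation": [-13.2,-19.3,4.4],"twist": [0.004,-0.002,0.586],"grip": 1},
    {"translation": [-13.2,-19.3,4.4],"twist": [0.004,-0.002,0.586],"grip": 1},
    {"translation": [-13.2,-19.3,4.4],"twist": [0.004,-0.002,0.586],"grip": 1}
  ]
}}

```text
time_s: 22.87
tcp_pos: [0.3994, -0.1569, 0.2004]
tcp_rot: [2.719, 1.571, 0.002]
force: [0.9, 0.4, 0.0]
opening: 0.085
```

```bash
python3 go.py .3982 -.1572 .092 60
python3 - <<'E'
from h import *
s=robot.grab_frame("scene");t=robot.grab_frame("top")
crop(s,200,80,370,250,3.5,"d14s");crop(t,290,90,510,250,3.5,"d14")
E
```

```text
t 22.87 tcp [ 0.3994 -0.1569  0.2004] jaw 60.0 zdir [ 0.001 -0.    -1.   ] open 0.0850 F [0.9 0.4 0. ] q7 1.41
  trans cm [-0.09, -0.1, 10.84] twist [0.001, -0.001, 0.001]
```

View pics/d14s.png

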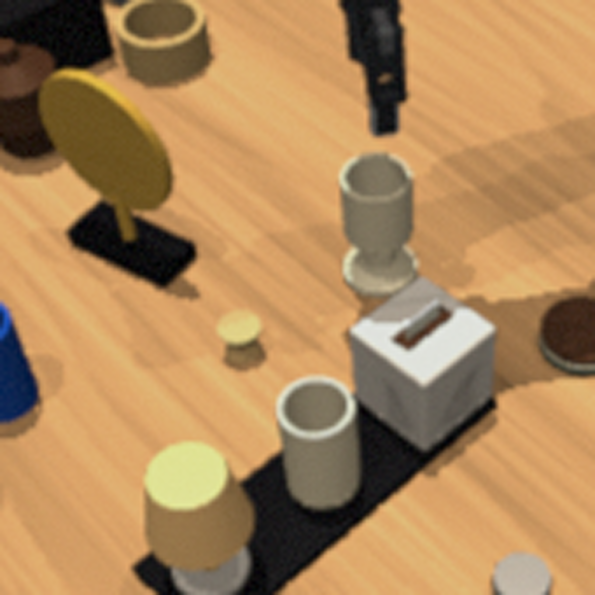

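View pics/d14.png

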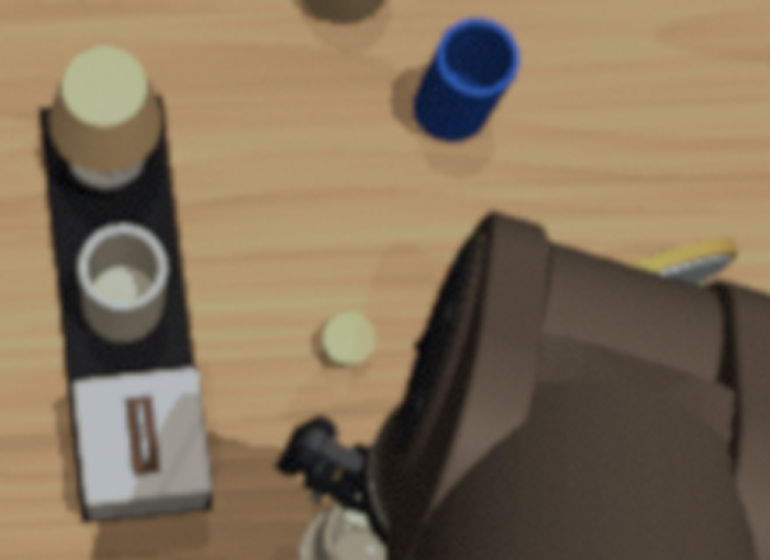

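Run:
```python
from h import *
s=robot.grab_frame("scene");t=robot.grab_frame("top")
cv2.imwrite("pics/f1.png",np.vstack([s,t])[:,:,::-1][:, :][::1] if 0 else cv2.resize(np.vstack([s,t]),(480,600))[...,::-1])
q=lambda c,f,o:(np.array(c)+.5)/f-.5+o
print("tum",ray("top",q([122.5,268],3.5,[290,90]),.10),ray("scene",q([317,410],3.5,[200,80]),.10))
print(robot.observe()["joints"].round(2))
```

```text
tum [[ 0.57948222 -0.0140604   0.1       ]] [[ 0.57940672 -0.01031583  0.1       ]]
[-0.1   0.17  0.4   2.12 -0.09  0.86  1.41]
```

View pics/f1.png

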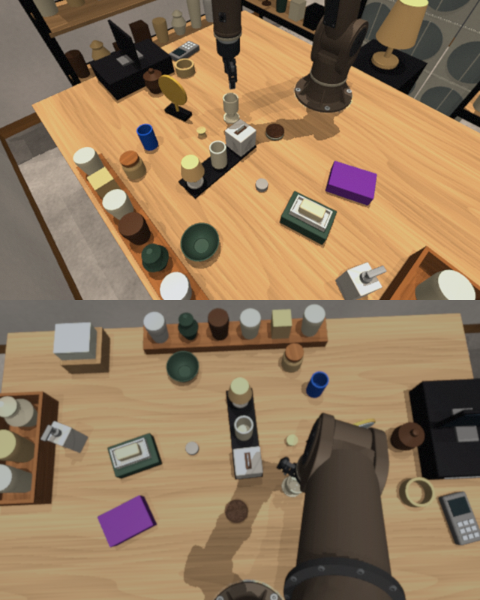

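>>> {"method": "step_arm", "body": {
  "rows": [
    {"translation": [-0.1,-0.1,2],"twist": [0,0,0],"grip": 1},
    {"translation": [-0.1,-0.1,4],"twist": [0,0,0],"grip": 1},
    {"translation": [-0.1,-0.1,6],"twist": [0,0,0],"grip": 1},
    {"translation": [-0.1,-0.1,8],"twist": [0,0,0],"grip": 1},
    {"translation": [-0.1,-0.1,9.5],"twist": [0,0,0],"grip": 1},
    {"translation": [-0.1,-0.1,10.5],"twist": [0,0,0],"grip": 1},
    {"translation": [-0.1,-0.1,11],"twist": [0,0,0],"grip": 1},
    {"translation": [-0.1,-0.1,11],"twist": [0,0,0],"grip": 1}
  ]
}}

```text
time_s: 23.73
tcp_pos: [0.3981, -0.1565, 0.0893]
tcp_rot: [-2.718, -1.575, 0.002]
force: [0.2, -0.6, 0.6]
opening: 0.0852
```

```bash
python3 go.py .3982 -.1572 .091 60
python3 - <<'E'
from h import *
s=robot.grab_frame("scene")
crop(s,250,80,370,200,4.5,"d15s")
E
```

```text
t 23.73 tcp [ 0.3981 -0.1565  0.0893] jaw 60.2 zdir [-0.001 -0.    -1.   ] open 0.0852 F [ 0.2 -0.6  0.6] q7 1.54
  trans cm [-0.05, 0.04, -0.17] twist [-0.001, 0.001, 0.003]
```

View pics/d15s.png

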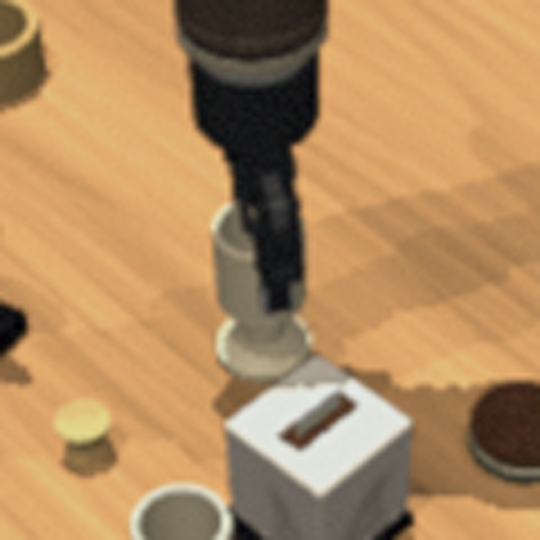

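>>> {"method": "step_arm", "body": {
  "rows": [
    {"translation": [0,0,0],"twist": [0,0,0],"grip": 0.85},
    {"translation": [0,0,0],"twist": [0,0,0],"grip": 0.75},
    {"translation": [0,0,0],"twist": [0,0,0],"grip": 0.65},
    {"translation": [0,0,0],"twist": [0,0,0],"grip": 0.55},
    {"translation": [0,0,0],"twist": [0,0,0],"grip": 0.5},
    {"translation": [0,0,0],"twist": [0,0,0],"grip": 0.4},
    {"translation": [0,0,0],"twist": [0,0,0],"grip": 0.4}
  ],
  "squeeze": 35
}}

```text
time_s: 24.37
tcp_pos: [0.3989, -0.1569, 0.0907]
tcp_rot: [2.718, 1.574, 0.001]
force: [-1.4, 0.1, 6.6]
opening: 0.0577
```

>>> {"method": "step_arm", "body": {
  "rows": [
    {"translation": [0,0,-1],"twist": [0,0,0],"grip": 0.4},
    {"translation": [0,0,-2],"twist": [0,0,0],"grip": 0.4},
    {"translation": [0,0,-4],"twist": [0,0,0],"grip": 0.4},
    {"translation": [0,0,-5],"twist": [0,0,0],"grip": 0.4},
    {"translation": [0,0,-6],"twist": [0,0,0],"grip": 0.4},
    {"translation": [0,0,-6],"twist": [0,0,0],"grip": 0.4}
  ]
}}

```text
time_s: 24.87
tcp_pos: [0.3997, -0.157, 0.1523]
tcp_rot: [2.716, 1.573, 0.005]
force: [0.5, -0.5, -3.2]
opening: 0.0583
```

```bash
python3 go.py .4218 -.3594 .15 60
python3 - <<'E'
from h import *
s=robot.grab_frame("scene");t=robot.grab_frame("top")
crop(s,200,80,370,250,3.5,"d16s");crop(t,400,140,520,240,5,"d16");np.save("t16.npy",t)
E
```

```text
t 24.87 tcp [ 0.3997 -0.157   0.1523] jaw 60.2 zdir [ 0.004 -0.001 -1.   ] open 0.0583 F [ 0.5 -0.5 -3.2] q7 1.46
  trans cm [-16.45, 11.99, 0.25] twist [0.004, -0.002, 0.003]
```

View pics/d16s.png

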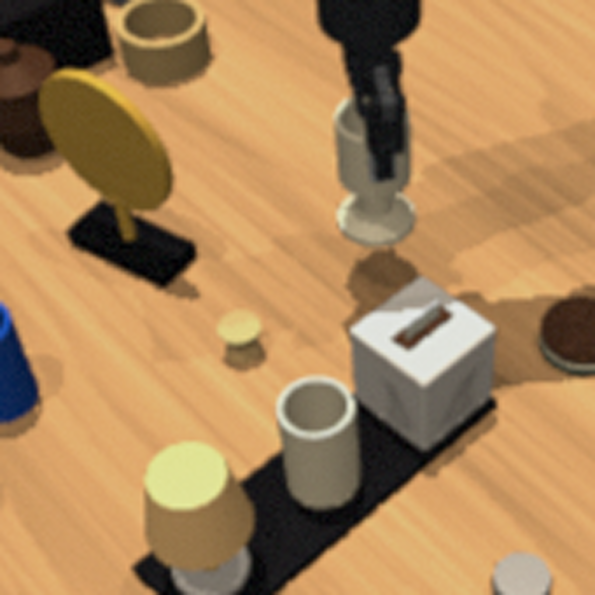

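>>> {"method": "step_arm", "body": {
  "rows": [
    {"translation": [-2.5,1.8,0.1],"twist": [0,0,0],"grip": 0.4},
    {"translation": [-5,3.6,0.2],"twist": [0,0,0],"grip": 0.4},
    {"translation": [-7.5,5.4,0.2],"twist": [0,0,0],"grip": 0.4},
    {"translation": [-10,7.2,0.2],"twist": [0,0,0],"grip": 0.4},
    {"translation": [-12.5,9,0.2],"twist": [0,0,0],"grip": 0.4},
    {"translation": [-14.5,10.6,0.2],"twist": [0,0,0],"grip": 0.4},
    {"translation": [-16,11.6,0.2],"twist": [0,0,0],"grip": 0.4},
    {"translation": [-16.4,12,0.2],"twist": [0,0,0],"grip": 0.4},
    {"translation": [-16.4,12,0.2],"twist": [0,0,0],"grip": 0.4},
    {"translation": [-16.4,12,0.2],"twist": [0,0,0],"grip": 0.4}
  ]
}}

```text
time_s: 25.8
tcp_pos: [0.421, -0.3576, 0.1478]
tcp_rot: [-2.718, -1.575, -0.002]
force: [-0.9, 0.7, -3.7]
opening: 0.0584
```

```bash
python3 go.py .4218 -.3594 .0945 60
python3 - <<'E'
from h import *
s=robot.grab_frame("scene");t=robot.grab_frame("top")
crop(s,190,60,360,200,4.5,"d17s");crop(t,380,130,540,290,4,"d17")
E
```

```text
t 25.80 tcp [ 0.421  -0.3576  0.1478] jaw 60.2 zdir [ 0.001  0.001 -1.   ] open 0.0584 F [-0.9  0.7 -3.7] q7 1.89
  trans cm [-0.13, 0.16, 5.33] twist [-0.0, -0.001, 0.003]
```

View pics/d17s.png

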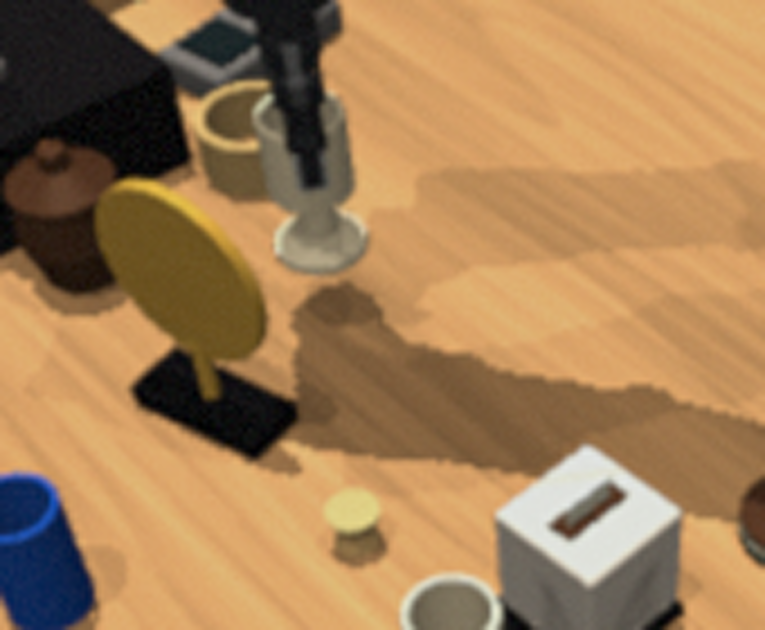

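View pics/d17.png

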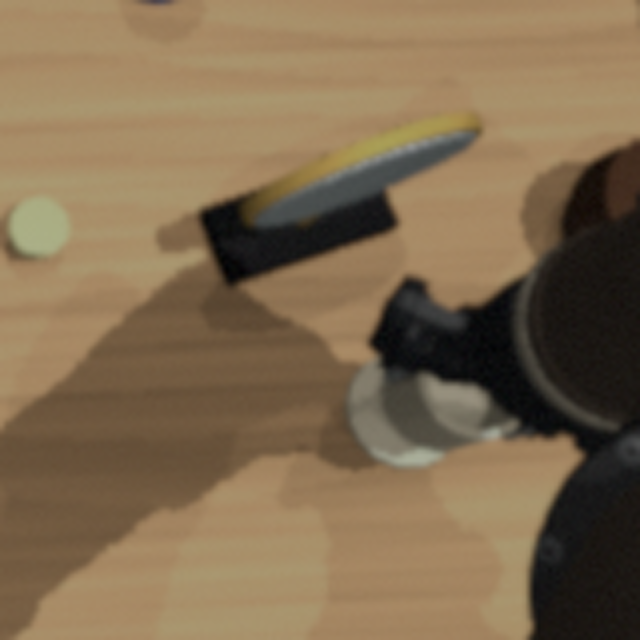

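>>> {"method": "step_arm", "body": {
  "rows": [
    {"translation": [-0.1,0.1,1.5],"twist": [0,0,0],"grip": 0.4},
    {"translation": [-0.1,0.15,3],"twist": [0,0,0],"grip": 0.4},
    {"translation": [-0.1,0.15,4.2],"twist": [0,0,0],"grip": 0.4},
    {"translation": [-0.1,0.15,4.9],"twist": [0,0,0],"grip": 0.4},
    {"translation": [-0.1,0.15,5.2],"twist": [0,0,0],"grip": 0.4},
    {"translation": [-0.1,0.15,5.4],"twist": [0,0,0],"grip": 0.4},
    {"translation": [-0.1,0.15,5.5],"twist": [0,0,0],"grip": 0.4},
    {"translation": [-0.1,0.15,5.5],"twist": [0,0,0],"grip": 0.4}
  ]
}}

```text
time_s: 26.57
tcp_pos: [0.4226, -0.3584, 0.0937]
tcp_rot: [2.717, 1.577, 0.003]
force: [0.6, 0.3, -2.9]
opening: 0.058
```

```bash
python3 go.py .4218 -.3594 .0905 60
python3 - <<'E'
from h import *
s=robot.grab_frame("scene");t=robot.grab_frame("top")
crop(s,190,60,360,200,4.5,"d18s");crop(t,380,130,540,290,4,"d18")
E
```

```text
t 26.57 tcp [ 0.4226 -0.3584  0.0937] jaw 60.3 zdir [ 0.002  0.001 -1.   ] open 0.0580 F [ 0.6  0.3 -2.9] q7 1.93
  trans cm [-0.12, -0.02, 0.32] twist [0.001, -0.002, 0.005]
```

View pics/d18s.png

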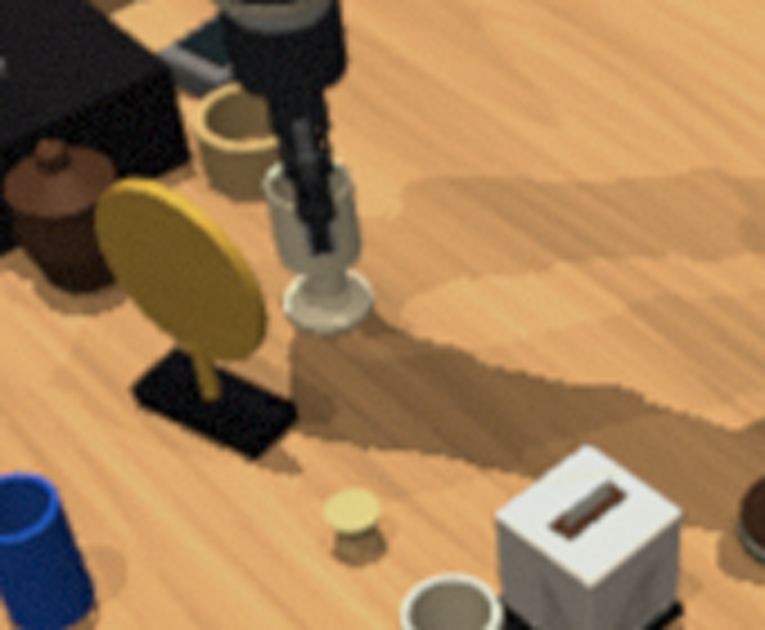

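View pics/d18.png

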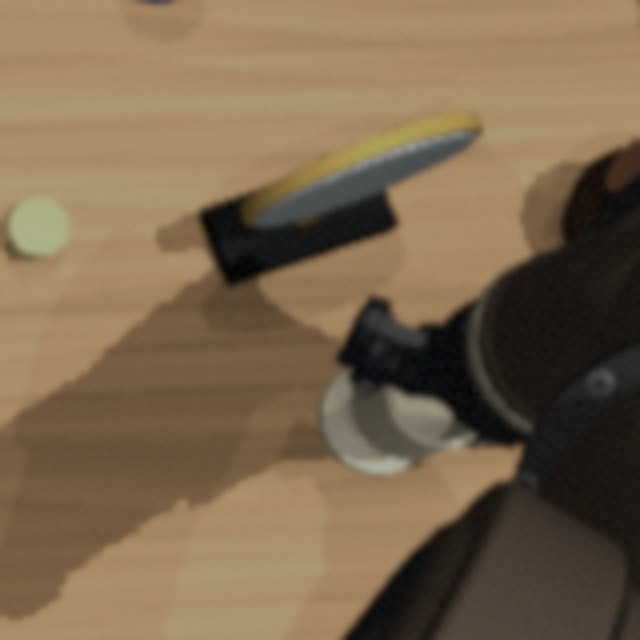

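>>> {"method": "step_arm", "body": {
  "rows": [
    {"translation": [-0.1,0,0.1],"twist": [0,0,0],"grip": 0.4},
    {"translation": [-0.1,0,0.2],"twist": [0,0,0],"grip": 0.4},
    {"translation": [-0.1,0,0.3],"twist": [0,0,0],"grip": 0.4},
    {"translation": [-0.1,0,0.35],"twist": [0,0,0],"grip": 0.4},
    {"translation": [-0.1,0,0.35],"twist": [0,0,0],"grip": 0.4}
  ]
}}

```text
time_s: 27.08
tcp_pos: [0.4222, -0.3597, 0.0907]
tcp_rot: [2.717, 1.576, 0.004]
force: [-1.3, 0.4, 4.6]
opening: 0.0586
```

```bash
python3 go.py .4218 -.3594 .0905 60
```

```text
t 27.08 tcp [ 0.4222 -0.3597  0.0907] jaw 60.3 zdir [ 0.003  0.001 -1.   ] open 0.0586 F [-1.3  0.4  4.6] q7 1.94
  trans cm [0.01, -0.05, 0.02] twist [0.002, -0.002, 0.004]
```

>>> {"method": "step_arm", "body": {
  "rows": [
    {"translation": [0,0,0],"twist": [0,0,0],"grip": 0.8},
    {"translation": [0,0,0],"twist": [0,0,0],"grip": 0.9},
    {"translation": [0,0,0],"twist": [0,0,0],"grip": 1},
    {"translation": [0,0,0],"twist": [0,0,0],"grip": 1},
    {"translation": [0,0,-1.5],"twist": [0,0,0],"grip": 1},
    {"translation": [0,0,-4],"twist": [0,0,0],"grip": 1},
    {"translation": [0,0,-8],"twist": [0,0,0],"grip": 1},
    {"translation": [0,0,-12],"twist": [0,0,0],"grip": 1},
    {"translation": [0,0,-16],"twist": [0,0,0],"grip": 1},
    {"translation": [0,0,-18],"twist": [0,0,0],"grip": 1}
  ]
}}

```text
time_s: 27.92
tcp_pos: [0.4225, -0.3611, 0.2756]
tcp_rot: [2.713, 1.573, 0.008]
force: [0.3, -0.1, -0.5]
opening: 0.0856
```

```bash
python3 go.py .45 .12 .28 60
```

```text
t 27.92 tcp [ 0.4225 -0.3611  0.2756] jaw 60.2 zdir [ 0.007 -0.003 -1.   ] open 0.0856 F [ 0.3 -0.1 -0.5] q7 1.83
  trans cm [43.12, -21.51, -0.54] twist [0.008, -0.001, 0.004]
```

>>> {"method": "step_arm", "body": {
  "rows": [
    {"translation": [43,-21.5,-0.5],"twist": [0,0,0],"grip": 1},
    {"translation": [43,-21.5,-0.5],"twist": [0,0,0],"grip": 1},
    {"translation": [43,-21.5,-0.5],"twist": [0,0,0],"grip": 1},
    {"translation": [43,-21.5,-0.5],"twist": [0,0,0],"grip": 1},
    {"translation": [43,-21.5,-0.5],"twist": [0,0,0],"grip": 1},
    {"translation": [43,-21.5,-0.5],"twist": [0,0,0],"grip": 1},
    {"translation": [43,-21.5,-0.5],"twist": [0,0,0],"grip": 1},
    {"translation": [43,-21.5,-0.5],"twist": [0,0,0],"grip": 1},
    {"translation": [43,-21.5,-0.5],"twist": [0,0,0],"grip": 1},
    {"translation": [43,-21.5,-0.5],"twist": [0,0,0],"grip": 1}
  ]
}}

```text
time_s: 28.75
tcp_pos: [0.4454, 0.058, 0.2787]
tcp_rot: [2.713, 1.573, 0.009]
force: [1.6, 0.3, -0.1]
opening: 0.0854
```

Run:
```python
from h import *
s=robot.grab_frame("scene");t=robot.grab_frame("top")
crop(s,190,60,360,200,4.5,"e1s");crop(t,380,130,540,290,4,"e1");np.save("te.npy",t);np.save("se.npy",s)
cv2.imwrite("pics/f2.png",cv2.resize(np.vstack([s,t]),(480,600))[...,::-1])
```

```text
(no output)
```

View pics/e1s.png

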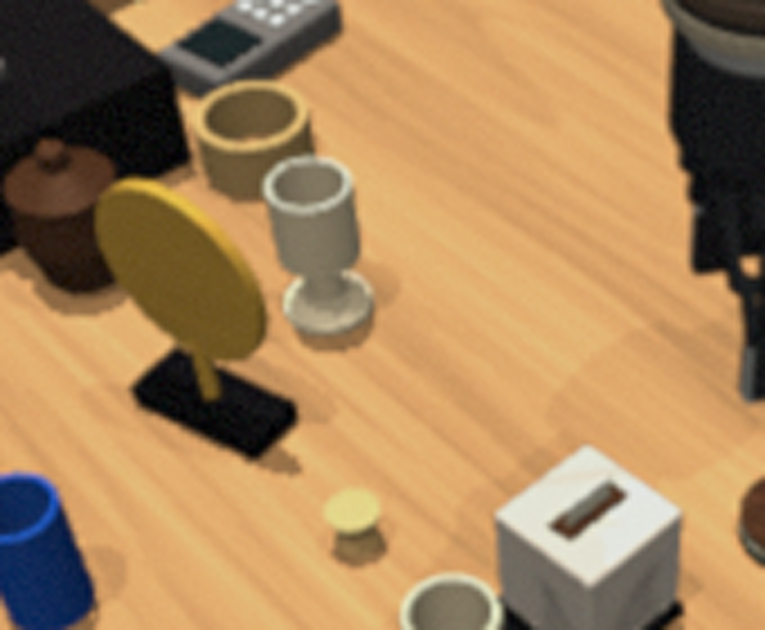

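View pics/e1.png

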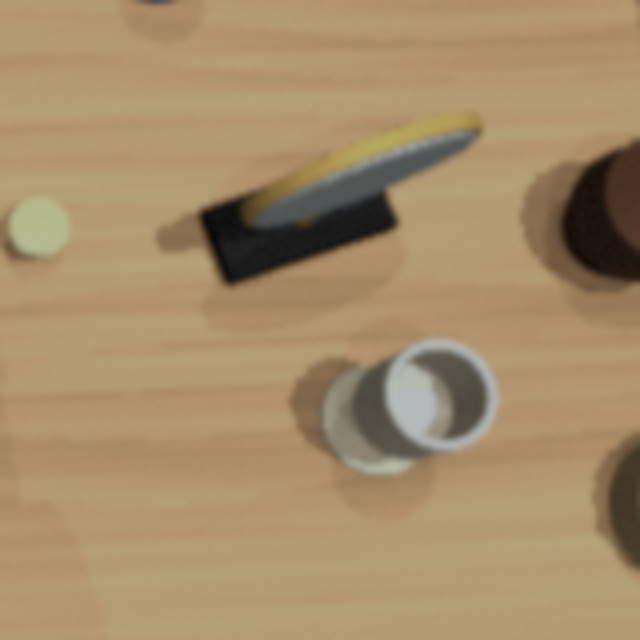

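View pics/f2.png

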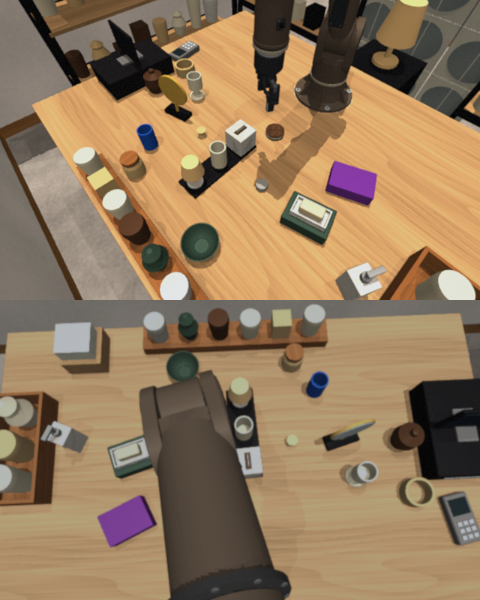

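Run:
```python
from h import *
q=lambda c,f,o:(np.array(c)+.5)/f-.5+o
a=np.radians(16.4);ex=np.array([np.cos(a),np.sin(a)]);ey=np.array([-ex[1],ex[0]])
gt=ray("top",q([441.5,396],4,[380,130]),.11)[0,:2];gs=ray("scene",q([310,185],4.5,[190,60]),.11)[0,:2]
print("gob",gt,gs)
def rp(n,g,P):
    for nm,p in P: d=(p[:2]-g)*1e3;print(n,nm,"ahead %.1f lateral %.1f"%(d@ex,d@ey))
T=lambda c,z:ray("top",q(c,4,[380,130]),z)[0]
S=lambda c,z:ray("scene",q(c,4.5,[190,60]),z)[0]
te=np.load("te.npy")
c=contour(te,(438,155,508,190),lambda r,g,b:(abs(r-b)<25)&(r>50)&(g>r-8));e=cv2.fitEllipse(c.astype(np.float32))
rp("top",gt,[("frontL",T([233,284],0)),("frontR",T([398,226],0)),("glass c",ray("top",e[0],.122)[0]),("stem foot",T([308,224],.018))])
rp("scene",gs,[("backL",S([260,460],0)),("backR",S([135,398],0)),("frontLtop",S([297,408],.018)),("stem",S([211,398],.018)),("disc c back",S([182,270],.122))])
```

```text
gob [ 0.421638   -0.36051332] [ 0.41978742 -0.35893684]
top frontL ahead 105.3 lateral 47.1
top frontR ahead 106.0 lateral -61.5
top glass c ahead 121.1 lateral -0.7
top stem foot ahead 122.7 lateral -3.4
scene backL ahead 147.8 lateral 51.1
scene backR ahead 146.4 lateral -61.2
scene frontLtop ahead 108.3 lateral 55.5
scene stem ahead 131.2 lateral -0.9
scene disc c back ahead 122.8 lateral -6.2
```

Run:
```python
from h import *
a=np.radians(16.4);ex=np.array([np.cos(a),np.sin(a)]);ey=np.array([-ex[1],ex[0]])
s=np.load("se.npy");t=np.load("te.npy")
for im,n,b,fn in [(s,"scene",(207,97,252,142),lambda r,g,b:(r-b>65)&(g<r*.82)&(r>75)&(b<50)),(t,"top",(438,152,508,190),lambda r,g,b:(abs(r-b)<25)&(r>50)&(g>r-8)),(t,"top",(430,152,508,190),lambda r,g,b:((abs(r-b)<25)&(r>50)&(g>r-8))|((r-b>65)&(b<62)&(r>75)))]:
    c=contour(im,b,fn,f=6);e=cv2.fitEllipse(c.astype(np.float32))
    x0,y0,x1,y1=b;v=cv2.resize(im[y0:y1,x0:x1],None,fx=6,fy=6,interpolation=cv2.INTER_CUBIC).copy()
    cv2.polylines(v,[np.round((c-[x0,y0]+.5)*6-.5).astype(np.int32)],True,(255,0,0),1)
    cv2.ellipse(v,(((e[0][0]-x0+.5)*6,(e[0][1]-y0+.5)*6),(e[1][0]*6,e[1][1]*6),e[2]),(0,255,0),1)
    k=f"el{n}{b[0]}";cv2.imwrite(f"pics/{k}.png",v[...,::-1])
    g=np.array([.421638,-.3605]) if n=="top" else np.array([.41979,-.35894])
    d=(ray(n,e[0],.122)[0,:2]-g)*1e3;print(k,np.round(e[0],2),np.round(e[1],1),round(e[2],1),"ahead %.1f lat %.1f"%(d@ex,d@ey))
```

```text
elscene207 [229.7  120.63] [23.2 50.8] 138.9 ahead 126.7 lat -4.2
eltop438 [470.14 175.27] [10.6 54.5] 68.0 ahead 121.0 lat -1.1
eltop430 [470.14 175.27] [10.6 54.5] 68.0 ahead 121.0 lat -1.1
```

View pics/elscene207.png

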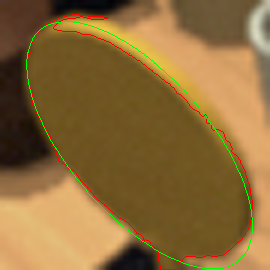

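View pics/eltop438.png

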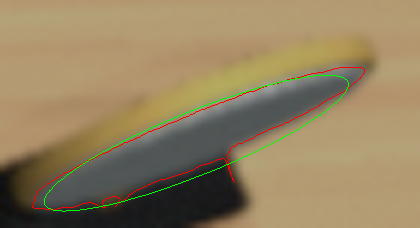

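```bash
python3 go.py .422 -.3600 .22 60
```

```text
t 28.85 tcp [0.4458 0.0631 0.2785] jaw 60.8 zdir [ 0.008  0.    -1.   ] open 0.0856 F [ 0.5 -0.7 -0.4] q7 0.82
  trans cm [-38.11, 18.54, 5.83] twist [0.007, -0.004, 0.014]
```

>>> {"method": "step_arm", "body": {
  "rows": [
    {"translation": [-38,18.5,5],"twist": [0.007,-0.004,0.014],"grip": 1},
    {"translation": [-38,18.5,5],"twist": [0.007,-0.004,0.014],"grip": 1},
    {"translation": [-38,18.5,5],"twist": [0.007,-0.004,0.014],"grip": 1},
    {"translation": [-38,18.5,5],"twist": [0.007,-0.004,0.014],"grip": 1},
    {"translation": [-38,18.5,5],"twist": [0.007,-0.004,0.014],"grip": 1},
    {"translation": [-38,18.5,5],"twist": [0.007,-0.004,0.014],"grip": 1},
    {"translation": [-38,18.5,5],"twist": [0.007,-0.004,0.014],"grip": 1},
    {"translation": [-38,18.5,5],"twist": [0.007,-0.004,0.014],"grip": 1},
    {"translation": [-38,18.5,5],"twist": [0.007,-0.004,0.014],"grip": 1},
    {"translation": [-38,18.5,5],"twist": [0.007,-0.004,0.014],"grip": 1}
  ]
}}

```text
time_s: 29.68
tcp_pos: [0.4213, -0.3593, 0.2284]
tcp_rot: [2.721, 1.57, -0.0]
force: [1.2, -0.1, 0.5]
opening: 0.0853
```

```bash
python3 go.py .422 -.3600 .22 60
```

```text
t 29.68 tcp [ 0.4213 -0.3593  0.2284] jaw 60.0 zdir [-0. -0. -1.] open 0.0853 F [ 1.2 -0.1  0.5] q7 1.84
  trans cm [-0.02, 0.1, 0.84] twist [-0.0, 0.0, -0.0]
```

>>> {"method": "step_arm", "body": {
  "rows": [
    {"translation": [0,0,0],"twist": [0,0,0],"grip": 1},
    {"translation": [0,0,1],"twist": [0,0,0],"grip": 1}
  ]
}}

```text
time_s: 29.85
tcp_pos: [0.42, -0.3635, 0.2191]
tcp_rot: [2.723, 1.561, -0.001]
force: [1.2, 0.4, -0.6]
opening: 0.0855
```

```bash
python3 go.py .422 -.3600 .09 60
```

```text
t 29.85 tcp [ 0.42   -0.3635  0.2191] jaw 59.6 zdir [ 0.001 -0.003 -1.   ] open 0.0855 F [ 1.2  0.4 -0.6] q7 1.85
  trans cm [0.43, -0.04, 12.9] twist [0.002, 0.002, -0.006]
```

>>> {"method": "step_arm", "body": {
  "rows": [
    {"translation": [0.2,0,2],"twist": [0,0,0],"grip": 1},
    {"translation": [0.4,0,4],"twist": [0,0,0],"grip": 1},
    {"translation": [0.4,0,6.5],"twist": [0,0,0],"grip": 1},
    {"translation": [0.4,0,9],"twist": [0,0,0],"grip": 1},
    {"translation": [0.4,0,11],"twist": [0,0,0],"grip": 1},
    {"translation": [0.4,0,12.3],"twist": [0,0,0],"grip": 1},
    {"translation": [0.4,0,12.9],"twist": [0,0,0],"grip": 1},
    {"translation": [0.4,0,12.9],"twist": [0,0,0],"grip": 1}
  ]
}}

```text
time_s: 30.52
tcp_pos: [0.4216, -0.3588, 0.0885]
tcp_rot: [2.724, 1.564, -0.003]
force: [-0.5, -0.3, -0.3]
opening: 0.0855
```

>>> {"method": "step_arm", "body": {
  "rows": [
    {"translation": [0,0,0],"twist": [0,0,0],"grip": 0.85},
    {"translation": [0,0,0],"twist": [0,0,0],"grip": 0.75},
    {"translation": [0,0,0],"twist": [0,0,0],"grip": 0.65},
    {"translation": [0,0,0],"twist": [0,0,0],"grip": 0.55},
    {"translation": [0,0,0],"twist": [0,0,0],"grip": 0.5},
    {"translation": [0,0,0],"twist": [0,0,0],"grip": 0.4},
    {"translation": [0,0,0],"twist": [0,0,0],"grip": 0.4}
  ]
}}

```text
time_s: 31.1
tcp_pos: [0.4221, -0.359, 0.0894]
tcp_rot: [2.723, 1.563, -0.001]
force: [-1.3, 2.1, 7.1]
opening: 0.0583
```

```bash
python3 go.py .423 -.3634 .098 60
```

```text
t 31.10 tcp [ 0.4221 -0.359   0.0894] jaw 59.7 zdir [ 0.    -0.002 -1.   ] open 0.0583 F [-1.3  2.1  7.1] q7 1.93
  trans cm [-0.33, 0.3, -0.86] twist [0.001, 0.001, -0.005]
```

>>> {"method": "step_arm", "body": {
  "rows": [
    {"translation": [0,0,-0.4],"twist": [0,0,0],"grip": 0.4},
    {"translation": [0,0,-0.8],"twist": [0,0,0],"grip": 0.4},
    {"translation": [-0.15,0.15,-0.8],"twist": [0,0,0],"grip": 0.4},
    {"translation": [-0.3,0.3,-0.8],"twist": [0,0,0],"grip": 0.4},
    {"translation": [-0.3,0.3,-0.8],"twist": [0,0,0],"grip": 0.4},
    {"translation": [-0.3,0.3,-0.8],"twist": [0,0,0],"grip": 0.4}
  ]
}}

```text
time_s: 31.6
tcp_pos: [0.423, -0.3632, 0.0972]
tcp_rot: [2.724, 1.563, -0.002]
force: [0.4, 0.5, -3.5]
opening: 0.0584
```

```bash
python3 go.py .423 -.3634 .0892 60
```

```text
t 31.60 tcp [ 0.423  -0.3632  0.0972] jaw 59.7 zdir [-0.    -0.002 -1.   ] open 0.0584 F [ 0.4  0.5 -3.5] q7 1.93
  trans cm [-0.02, 0.0, 0.8] twist [0.0, 0.001, -0.005]
```

>>> {"method": "step_arm", "body": {
  "rows": [
    {"translation": [0,0,0.2],"twist": [0,0,0],"grip": 0.4},
    {"translation": [0,0,0.4],"twist": [0,0,0],"grip": 0.4},
    {"translation": [0,0,0.6],"twist": [0,0,0],"grip": 0.4},
    {"translation": [0,0,0.7],"twist": [0,0,0],"grip": 0.4},
    {"translation": [0,0,0.8],"twist": [0,0,0],"grip": 0.4},
    {"translation": [0,0,0.8],"twist": [0,0,0],"grip": 0.4}
  ]
}}

```text
time_s: 32.1
tcp_pos: [0.423, -0.3632, 0.0895]
tcp_rot: [2.724, 1.563, -0.001]
force: [-1.4, 1.8, 3.0]
opening: 0.0582
```

```bash
python3 go.py .423 -.3634 .0892 60
```

```text
t 32.10 tcp [ 0.423  -0.3632  0.0895] jaw 59.7 zdir [-0.    -0.001 -1.   ] open 0.0582 F [-1.4  1.8  3. ] q7 1.93
  trans cm [-0.01, 0.01, 0.03] twist [0.0, 0.001, -0.005]
```

>>> {"method": "step_arm", "body": {
  "rows": [
    {"translation": [0,0,0],"twist": [0,0,0],"grip": 0.8},
    {"translation": [0,0,0],"twist": [0,0,0],"grip": 0.9},
    {"translation": [0,0,0],"twist": [0,0,0],"grip": 1},
    {"translation": [0,0,0],"twist": [0,0,0],"grip": 1},
    {"translation": [0,0,-1.5],"twist": [0,0,0],"grip": 1},
    {"translation": [0,0,-4],"twist": [0,0,0],"grip": 1},
    {"translation": [0,0,-8],"twist": [0,0,0],"grip": 1},
    {"translation": [0,0,-12],"twist": [0,0,0],"grip": 1},
    {"translation": [0,0,-16],"twist": [0,0,0],"grip": 1},
    {"translation": [0,0,-18],"twist": [0,0,0],"grip": 1}
  ]
}}

```text
time_s: 32.93
tcp_pos: [0.4239, -0.3643, 0.2744]
tcp_rot: [2.72, 1.56, 0.003]
force: [0.5, 0.2, -0.8]
opening: 0.0856
```

>>> {"method": "step_arm", "body": {
  "rows": [
    {"translation": [10,-6,-1],"twist": [0,0,0],"grip": 1},
    {"translation": [20,-10,-1],"twist": [0,0,0],"grip": 1},
    {"translation": [20,-10,-1],"twist": [0,0,0],"grip": 1},
    {"translation": [20,-10,-1],"twist": [0,0,0],"grip": 1},
    {"translation": [20,-10,-1],"twist": [0,0,0],"grip": 1},
    {"translation": [20,-10,-1],"twist": [0,0,0],"grip": 1},
    {"translation": [20,-10,-1],"twist": [0,0,0],"grip": 1},
    {"translation": [20,-10,-1],"twist": [0,0,0],"grip": 1}
  ]
}}

```text
time_s: 33.6
tcp_pos: [0.4387, -0.1406, 0.2836]
tcp_rot: [2.718, 1.563, 0.003]
force: [-1.0, 0.2, -1.1]
opening: 0.0853
```

Run:
```python
from h import *
s=robot.grab_frame("scene");t=robot.grab_frame("top")
crop(s,190,60,360,200,4.5,"g1s")
cv2.imwrite("pics/f3.png",cv2.resize(np.vstack([s,t]),(480,600))[...,::-1])
crop(t,380,130,540,290,4,"g1")
o=robot.observe();print(o["time_s"],o["tcp_pos"],o["force"])
```

```text
33.7 [ 0.43833892 -0.1424362   0.28350308] [ 0.51149905 -0.30725209 -0.18834978]
```

View pics/f3.png

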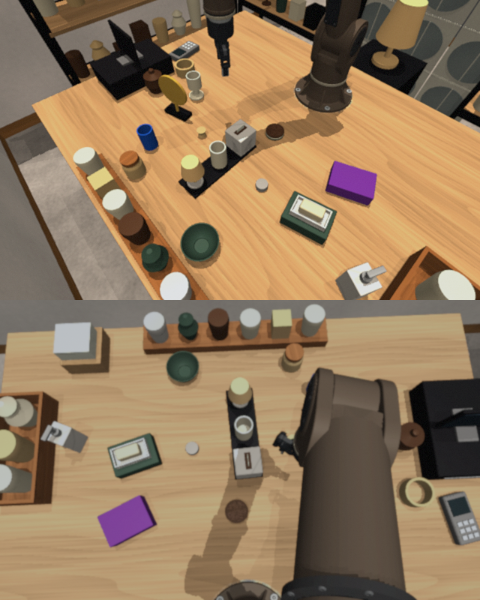

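View pics/g1s.png

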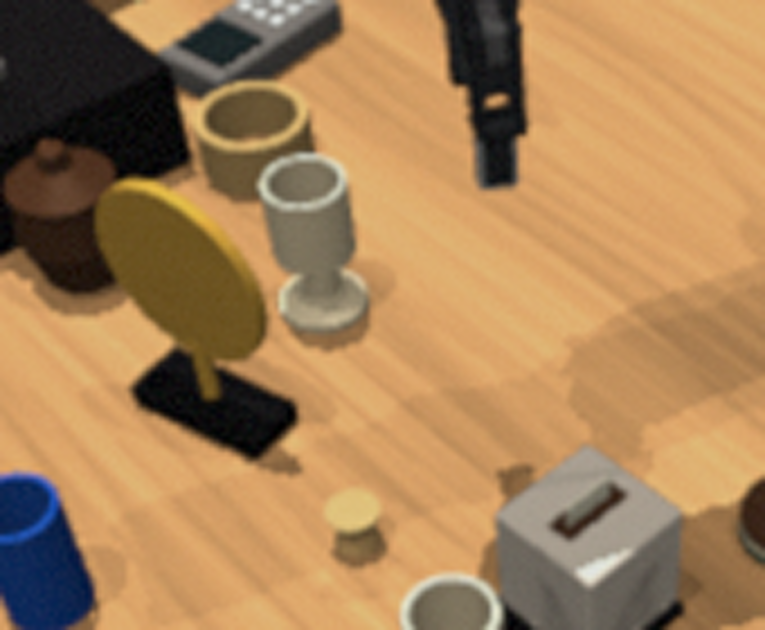

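The footed cup now stands at about pixel (253, 110) in the scene view, upright, roughly 3 mm further along than before. The tumbler and the dish with the soap haven't moved. I'll hand the job in.

```bash
python3 -c "
from bench import robot
print(robot.close_job())"
```

```text
the job is handed in; nothing more can be done
None
```

I set out the whole display and handed it in at about 34 s of the 118 s allowed. Nothing was knocked over, and the gripper was clear and open at the end. I did not touch the blue tumbler or the purple block.

- **Dish:** it first landed about 4 mm off across the plinth, so I re-gripped it and moved it. Afterwards the offset was 1–2 mm along the plinth and under 1 mm across it in both views, with the long sides in line.
- **Soap:** it lies flat inside the dish, seen in both cameras, and went in after the dish was on the plinth.
- **Tumbler:** it stands upright on the board. The two cameras put it at (0.579, −0.014) and (0.579, −0.010), against my estimate of (0.580, −0.0135) for the midpoint.
- **Footed cup:** it stands upright about 12 cm from the glass, with estimates from 114 to 123 mm. The estimates of its sideways offset disagreed, ranging from 1 to 7 mm to one side. I re-gripped it and moved it about 3.5 mm to correct for that. The arm hid the cup from the top camera afterwards, so I checked that last move only in the scene view and by the gripper position at release. I would put the remaining error at a few millimetres.

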